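Seat a chuck arbor in the spindle of a bench drive

TASK

Take the small chuck arbor out of its blue holder and put its tapered shank into the upward-facing spindle of the white bench drive. Feel for the angle, pressing only lightly, until the slot in its flange drops over both drive dogs and the flange sits fully down on the spindle face; with the arbor seated, turn it and the spindle clockwise (seen from above) until the slot points at the red mark at the front of the drive, and leave it there, upright and released. Do not force anything and leave the other things on the bench where they are.

Things in the scene. Friction and masses are not known exactly. Their poses are not given: they have to be found in the camera images.
- arbor_grip (a point): Chuck arbor: loose steel part, 0.32 to 0.59 kg, 113 mm tall, held by its flange in the holder at the start. Point on its axis half-way up the dark grip body, z up. The grip is 40 mm across with two upright flats 30 mm apart (normals along this point's y: grip there; 26 mm long in x), from 24 mm below to 24 mm above this point; a nose 30 mm wide ends 33 mm above it.
- arbor_seat (a point): Centre of the seating face (underside) of the arbor's round flange, 42 mm below arbor_grip, axes parallel. Flange 56 mm in diameter, 18 mm thick. Across this underside, along this point's x axis, runs the slot, 9 mm wide and 13 mm deep, from rim to rim. Below it is the tapered shank, 38 mm long, 26 mm in diameter at the flange, 18 mm near its end.
- holder: Fixed blue block on a black foot 98 x 98 mm, top 50 mm above its origin (under its centre, on the bench), with an upright plain hole of 28 mm in its middle in which the arbor stands, flange on the top.
- drive: Fixed white bench drive, 136 x 146 mm, housing top 72 mm above its origin (under its centre, on the bench); z up, front (knob, rocker) towards -x. The spindle stands in its middle. A red mark on the housing top lies in front of the spindle, on this body's -x axis: the slot points at it when arbor_seat's x is parallel to this body's x, either way round. Over 45 N between arbor and drive counts as forcing.
- spindle_mouth (a point): Centre of the spindle's flat end face, 85 mm above the drive's origin; moves with the drive but does not turn with the spindle. Face 57 mm in diameter; tapered hole 27 mm at the mouth, 38 mm deep, 0.4 mm play all round with the arbor home. When home, arbor_seat is at this point. The axes here are the drive's.
- dog_circle (a point): Point on the spindle's axis level with the tops of the two dark drive dogs, 11 mm above the face. Dogs: 6 mm wide, opposite each other on a line through the axis, 16 to 26 mm from it. At the start that line is 0.25 to 1.45 rad anticlockwise (from above) of the drive's x; the angle is not measured. The spindle turns stiffly (0.2 N m) and stays put; a flange pressed on by well over 10 N drags it along.
- vial: Bystander: loose white sample vial with blue cap, 28 mm in diameter, 52 mm tall; origin under its centre.
- tape: Bystander: loose roll of tape, 69 mm in diameter, 19 mm tall; origin under its centre.
- spanner: Bystander: loose open-end spanner, 164 x 28 x 5 mm, lying along its x; origin under its centre.

How it is judged:
By the outcome, as a careful person would: the job done as asked, in the order asked, and still so for the second after the job is handed in, with the robot touching nothing.
It also fails if it takes over 64 s, if anything falls off the work surface, if the arm or the gripper's body presses on something with over 40 N, if the wrist force passes 120 N, or if a joint passes its speed limit or range.

ROBOT

A 6-joint arm with a two-finger parallel gripper is mounted at the origin on a cart in front of the work surface, level with it; the furniture and walls round the work are solid. World frame = base frame: x ahead of the robot, y to its left, z up, the work surface at z = 0. Lengths are in mm, angles in degrees, forces in N, time in s.
With the tool pointing down it reaches from about 300 to 850 mm from the base axis. Payload 4.2 kg.
Tool frame: the origin (TCP) lies midway between the tips of the shut fingers; the grasp point (between the pads) lies 19 mm behind it; x points along the fingers, y is the direction in which the jaws open and shut, and the axes are right-handed (so a half turn about x gives the same grasp; the last joint's range is limited). The gripper opens to 91 mm and grips with 3 to 60 N. Pads are 32 mm wide; open, the fingers measure 118 mm over their backs; the gripper's body (76 mm by 178 mm) begins 60 mm behind the grasp point.
Start: joints at [73.854, 18.312, 89.639, -0, 72.044, -1.146], TCP at [148.823, 555.423, 213.976] pointing down, gripper open.
Joint ranges: [-177.97, 177.97], [-48.28, 115.42], [12.27, 149.76], [-77.06, 257.06], [2.81, 150.46], [-146.56, 146.56]. Speed limits (degrees/s): [147.25, 147.25, 180, 180, 180, 180].

INTERFACE

Orientations are given as [roll, pitch, yaw] about the fixed x, y, z axes, in that order (R = Rz(yaw) Ry(pitch) Rx(roll)).
In Python, from workcell import * gives the robot as it stands.
- The arm moves only by the shell command python3 -m handwheel 'ROWS' [FORCE]. ROWS is a JSON object of lists of equal length, an entry for each row: "gripper": the closure, from 0 (fully open) to 1 (shut); "offset": the shift along the tool's x, y, z in mm, a list of three; "rot": the turn, a rotation vector about the tool's x, y, z in degrees, a list of three. A call has 1 to 5 rows; each row is the pose to reach, as a shift and turn from the pose commanded when the call began, along the tool's axes at that moment; what a row does not reach only later rows make up. A row lasts 1/12 s, in which the tool goes at most 41.7 mm and 7.16 degrees, less where a joint would pass 70% of its speed; a pose out of reach is approached as far as the arm can. A call with a gripper value outside its range is refused whole. The fingers move at their own pace and stop on an object; FORCE is the grip in N (left out, the last holds). Time passes only in rows, so rows that repeat a pose let the fingers close. It gives the time, the measured TCP pose, the force and the opening at its end, in the units of the state.
- state(): the state, without advancing time (a new reading comes with each control period).
- grab_frame(name): name is "scene" or "top" or "wrist"; returns the picture (400x640x3 uint8, red, green, blue); there is no depth.
- camera_params(name): a dict with "fx", "fy", "cx", "cy" (pixels), "position" and "attitude" of the camera in the world; the wrist camera has in their place "hand_eye" (4x4, takes a point from camera to tool coordinates, whose origin is the TCP and whose axes are the tool frame's). Camera axes: x right, y up, looking along -z (the intrinsics and any distortion apply to the point x, -y, -z); pixel columns grow to the right and rows downward; lengths in mm; the calibration is good to about 2 mm. The wrist camera is an equidistant fisheye: a pixel r from the principal point sees the ray r / f radians off the axis. A picture is of the moment at which its call begins: read the wrist's pose just before it. camera_params takes no time and is no camera call.
- job_done(): hands the job in, once; it reports no verdict.
The state is a dict: "time_s": time; "qpos": joint angles; "qvel": joint speeds; "effort": joint torques, N m; "ee_pos": TCP position; "ee_rot": TCP orientation; "force": force on the tool from outside, world axes, zero at the start; "torque": the same for the moment, N m; "gripper_width": finger opening in mm.
Only numpy, scipy, OpenCV 4.12 (cv2) and the standard library are available. Lean on these libraries where they do the work, as an engineer would, in place of code of your own. Each camera call takes 0.05 s, during which the arm holds its last target.

## Working session

There is one attempt and no reset: what is moved stays moved. The work goes in short steps, Python scripts to look and compute and a shell command to move; the robot and the scene stay as the last step left them, time stands still between calls to the robot, and variables do not carry over. Pictures are saved under pics/ and viewed, and the job is handed in when it is done.

```bash
mkdir -p pics; ls
python3 - <<'E'
from workcell import *
import cv2
s=state(); print(s)
for n in ("scene","top","wrist"):
    print(n,camera_params(n))
    cv2.imwrite(f"pics/{n}0.png",grab_frame(n)[:,:,::-1])
E
```

```text
pics
{'time_s': 0.0, 'qpos': array([ 7.38533877e+01,  1.83503403e+01,  8.97050157e+01, -2.81364154e-04,
        7.20437047e+01, -1.14615522e+00]), 'qvel': array([ 0.05894655, -0.04703419, -0.00502094,  0.06464665, -0.00058491,
       -0.00378431]), 'effort': array([-1.33182635e-03, -4.12444532e+01, -2.31967592e+01,  7.25271623e-02,
        4.60960774e-02, -1.73750946e-04]), 'ee_pos': array([148.69067494, 554.92935273, 213.14274011]), 'ee_rot': array([ -90.99143069,   89.90093899, -105.99180083]), 'force': array([-0.33700923, -0.14799753,  0.21430406]), 'torque': array([-0.03632607, -0.02673971, -0.00402144]), 'gripper_width': 91.24098820583656}
scene {'fx': 438.87091083936855, 'fy': 438.87091083936855, 'cx': 322.1288606355114, 'cy': 193.3686433053338, 'position': array([-474.52338875, -497.70884008, 1071.22511535]), 'attitude': array([ 47.65983794,   0.90767847, -62.53711135])}
top {'fx': 388.6548190344394, 'fy': 388.6548190344394, 'cx': 320.4702518437627, 'cy': 196.9873703495284, 'position': array([ 280.62950592,    2.70269173, 1129.98933288]), 'attitude': array([ 10.9195386 ,   0.28600531, -89.81712226])}
wrist {'fx': 309.70691628693146, 'fy': 309.70691628693146, 'cx': 318.95984887969166, 'cy': 197.34478377904634, 'hand_eye': array([[ 5.26459279e-05,  2.41890369e-01, -9.70303585e-01,
        -1.70551569e+02],
       [ 9.99999177e-01,  1.23100825e-03,  3.61139472e-04,
         4.69274744e-01],
       [ 1.28180788e-03, -9.70302805e-01, -2.41890105e-01,
        -6.61933307e+01],
       [ 0.00000000e+00,  0.00000000e+00,  0.00000000e+00,
         1.00000000e+00]])}
```

View pics/scene0.png

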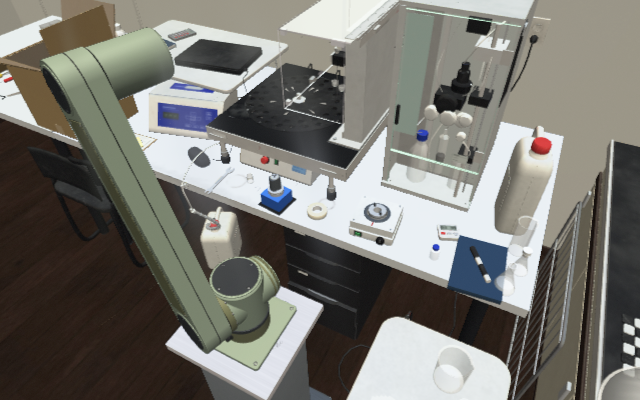

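View pics/top0.png

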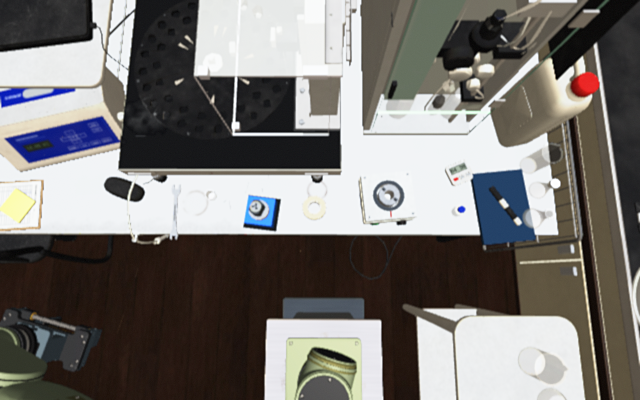

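View pics/wrist0.png

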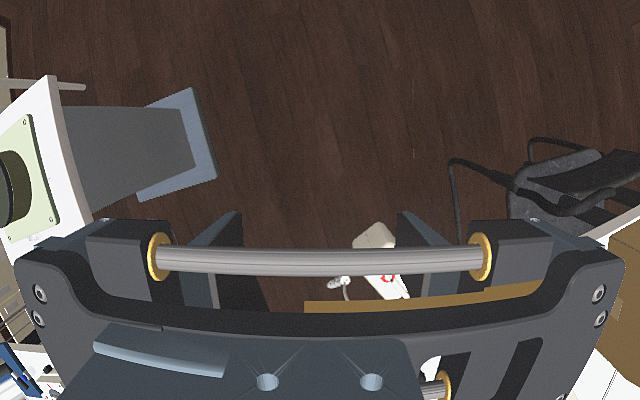

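The top view shows the holder near (262,211), the drive near (388,198), the tape (314,206), the vial (459,210) and the spanner (175,210). I'll write the helpers next and enlarge this area.

```bash
cat > h.py <<'E'
from workcell import *
import numpy as np, cv2
from scipy.spatial.transform import Rotation as R
def cam(n,st=None):
    p=camera_params(n)
    if 'hand_eye' in p:
        st=st or state()
        T=np.eye(4);T[:3,:3]=R.from_euler('xyz',st['ee_rot'],degrees=True).as_matrix();T[:3,3]=st['ee_pos']
        M=T@p['hand_eye'];return p,M[:3,:3],M[:3,3],True
    return p,R.from_euler('xyz',p['attitude'],degrees=True).as_matrix(),p['position'],False
def unproj(n,u,v,z,st=None):
    p,Rm,t,fe=cam(n,st)
    a=np.array([(u-p['cx'])/p['fx'],(v-p['cy'])/p['fy']])
    if fe:
        r=np.linalg.norm(a); d=np.array([*(a/r*np.sin(r)),np.cos(r)]) if r>1e-9 else np.array([0,0,1.])
    else: d=np.array([*a,1.])
    d=Rm@np.array([d[0],-d[1],-d[2]])
    return t+d*(z-t[2])/d[2]
def proj(n,P,st=None):
    p,Rm,t,fe=cam(n,st)
    c=Rm.T@(np.asarray(P,float)-t); q=np.array([c[0],-c[1],-c[2]])
    if fe:
        rr=np.hypot(q[0],q[1]); th=np.arctan2(rr,q[2]); a=q[:2]/max(rr,1e-9)*th
    else: a=q[:2]/q[2]
    return np.array([p['cx']+p['fx']*a[0],p['cy']+p['fy']*a[1]])
def crop(n,x0,y0,w,h,s,out,img=None):
    img=grab_frame(n) if img is None else img
    c=cv2.resize(img[y0:y0+h,x0:x0+w],None,fx=s,fy=s,interpolation=cv2.INTER_CUBIC)
    cv2.imwrite('pics/'+out,c[:,:,::-1])
E
python3 - <<'E'
from h import *
t=cv2.imread('pics/top0.png')[:,:,::-1]; s=cv2.imread('pics/scene0.png')[:,:,::-1]
a=cv2.resize(t[180:240,230:330],None,fx=8,fy=8,interpolation=2)
crop('top',230,180,100,60,8,'t_hold.png',t)
crop('top',345,160,100,70,8,'t_drive.png',t)
crop('scene',250,165,160,85,5,'s_all.png',s)
for u,v,z in((262,211,50),(388,198,85),(314,206,19),(459,210,50),(175,210,2)): print(unproj('top',u,v,z).round(1))
E
```

```text
[448.5 173.1  50. ]
[ 479.8 -176.1   85. ]
[468.3  27.6  19. ]
[ 452.6 -380.2   50. ]
[458.3 436.9   2. ]
```

View pics/t_hold.png

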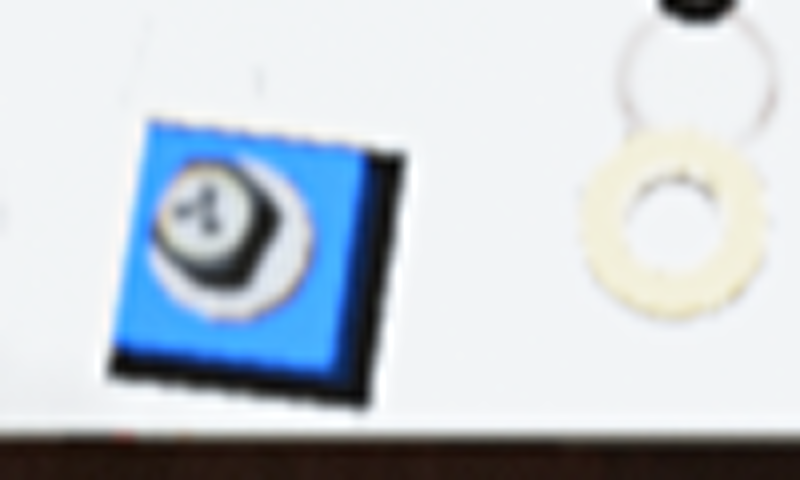

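View pics/t_drive.png

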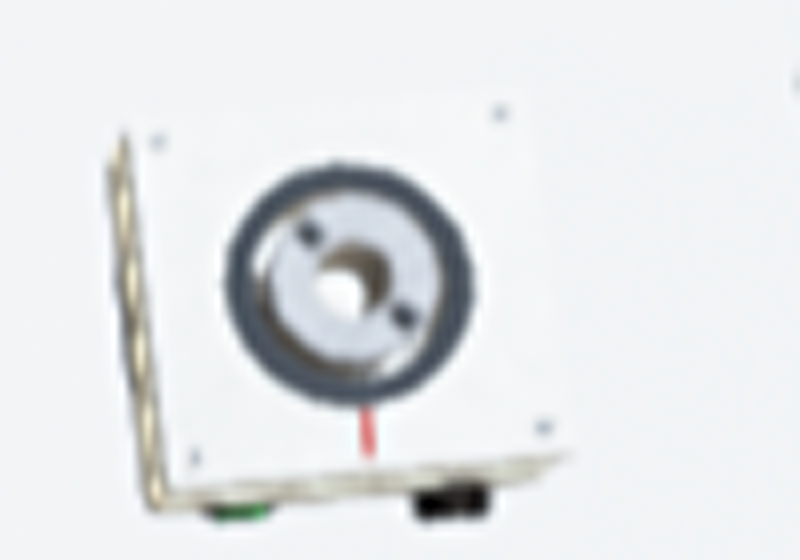

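View pics/s_all.png

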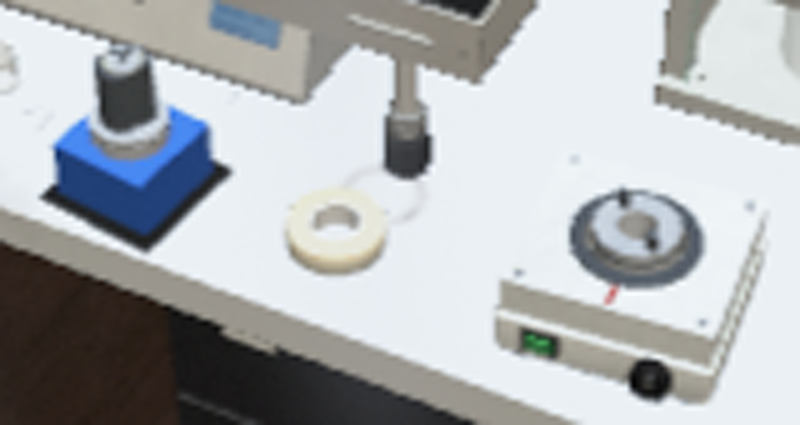

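Run:
```python
from h import *
T=lambda x,y,x0,y0,z:unproj('top',x0+x/8-.5+.06,y0+y/8-.5+.06,z)[:2]
H=lambda x,y,z:T(x,y,230,180,z); D=lambda x,y,z:T(x,y,345,160,z)
print('flange',H(230,238,68),'nose',H(204,215,125))
b=[H(150,120,50),H(368,155,50),H(337,378,50),H(113,345,50)]; print('holder top',np.round(b,1),np.mean(b,0))
f=[H(405,153,3),H(367,408,3),H(108,378,3)];print('foot',np.round(f,1),(f[0]+f[2])/2)
sc=[D(158,142,72),D(500,113,72),D(544,427,72),D(195,457,72)];print('screws',np.round(sc,1),np.mean(sc,0))
d=[D(310,233,96),D(404,317,96)];print('dogs',np.round(d,1),np.mean(d,0)); v=d[0]-d[1];print('dogang',np.degrees(np.arctan2(v[1],v[0])))
for i,j in((0,1),(3,2)):
  v=sc[j]-sc[i];print('yaw',np.degrees(np.arctan2(v[1],v[0]))+90)
for i,j in((3,0),(2,1)):
  v=sc[j]-sc[i];print('yaw',np.degrees(np.arctan2(v[1],v[0])))
m=[D(366,410,72),D(370,455,72)];print('mark',np.round(m,1)); v=m[0]-m[1];print(np.degrees(np.arctan2(v[1],v[0])))
v=b[0]-b[3];print('holdyaw',np.degrees(np.arctan2(v[1],v[0])))
# behind obstacles
print('platform front edge guess', [unproj('top',230,170,z).round(0) for z in(0,100,200,300)])
```

```text
flange [450.37259305 180.62157534] nose [448.87585081 179.8612916 ]
holder top [[495.5 213.4]
 [483.1 135.8]
 [403.9 144.6]
 [415.3 223.3]] [449.44821115 179.29274207]
foot [[492.7 127.9]
 [398.4 139.6]
 [409.1 234.2]] [450.86153445 181.09169006]
screws [[ 541.1 -113.9]
 [ 551.8 -233.7]
 [ 440.7 -244.5]
 [ 430.  -124.5]] [ 490.86819333 -179.15994564]
dogs [[ 503.5 -162.3]
 [ 474.5 -193.2]] [ 488.97739975 -177.73164402]
dogang 46.893117181961465
yaw 5.0908344952730715
yaw 5.090835886677809
yaw 5.483402763113642
yaw 5.534586897747013
mark [[ 446.4 -183.6]
 [ 430.8 -184.5]]
3.261740032575028
holdyaw -7.011986292923913
platform front edge guess [array([581., 281.,   0.]), array([554., 257., 100.]), array([528., 232., 200.]), array([501., 207., 300.])]
```

Run:
```python
from h import *
from scipy.optimize import least_squares
def tri(a,b):
    r=least_squares(lambda P:np.r_[proj('top',P)-a,proj('scene',P)-b],[500,0,200]);return r.x.round(0),r.fun.round(1)
print('platform corner',tri((340,174),(345,180)),tri((340,166),(347,166)))
print('left platform corner',tri((120,174),(208,137)),)
print('cabinet base front-left',tri((364,133),(383,186)))
t=cv2.imread('pics/top0.png')[:,:,::-1]; s=cv2.imread('pics/scene0.png')[:,:,::-1]
crop('top',100,120,270,110,2.9,'t_back.png',t)
crop('scene',190,80,220,160,3.6,'s_back.png',s)
```

```text
platform corner (array([537., -43., 121.]), array([-0.4,  0.3,  0.6, -0.1])) (array([546., -42., 174.]), array([ 0.2, -0.1, -0.2,  0.1]))
left platform corner (array([542., 549., 109.]), array([ 1.3, -0.8, -2.3, -0.3]))
cabinet base front-left (array([ 698., -123.,   -1.]), array([-0.2,  0.1,  0.2, -0.1]))
```

View pics/t_back.png

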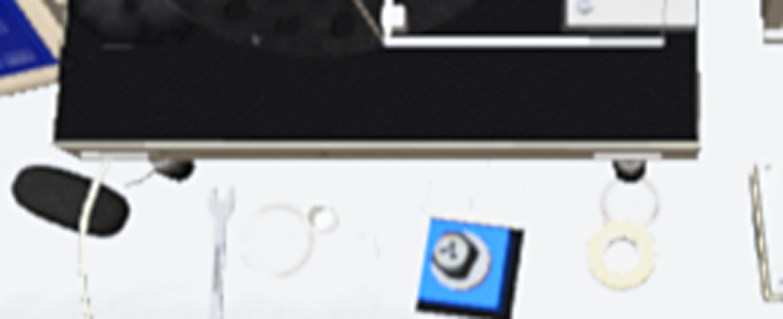

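View pics/s_back.png

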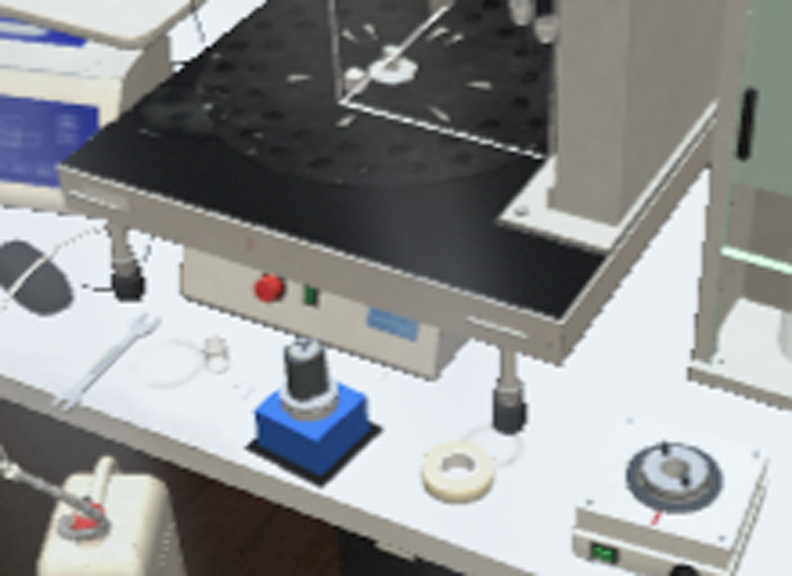

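```bash
cat >> h.py <<'E'
def Rt(yaw): # tool down (x=-Z), tool y at world yaw
    c,s=np.cos(np.radians(yaw)),np.sin(np.radians(yaw))
    x=np.array([0,0,-1.]);y=np.array([c,s,0]);return np.c_[x,y,np.cross(x,y)]
def Rcur(st): return R.from_euler('xyz',st['ee_rot'],degrees=True).as_matrix()
def plan(P,yaw,st=None):
    st=st or state(); Rc=Rcur(st)
    off=Rc.T@(np.asarray(P)-st['ee_pos']); rv=R.from_matrix(Rc.T@Rt(yaw)).as_rotvec(degrees=True)
    print('offset',off.round(1),'dist',np.linalg.norm(off).round(1),'rot',rv.round(2),'ang',np.linalg.norm(rv).round(1))
def show(st=None):
    st=st or state(); Rc=Rcur(st)
    print('t',round(st['time_s'],2),'tcp',st['ee_pos'].round(1),'yaw_y',np.degrees(np.arctan2(Rc[1,1],Rc[0,1])).round(2),'down',Rc[:,0].round(3),'F',st['force'].round(1),'T',st['torque'].round(2),'w',round(st['gripper_width'],1),'q',st['qpos'].round(0))
E
python3 - <<'E'
from h import *
s=state();show();print(Rcur(s).round(3))
plan([400,200,300],75,s)
plan([400,200,300],-15-0,s);plan([400,200,300],-106,s)
E
```

```text
t 0.15 tcp [148.7 555.1 213.3] yaw_y 75.0 down [-0.    -0.001 -1.   ] F [ 0.1  0.1 -0.3] T [-0.01 -0.07  0.02] w 91.5 q [74. 18. 90. -0. 72. -1.]
[[-0.     0.259  0.966]
 [-0.001  0.966 -0.259]
 [-1.    -0.001 -0.   ]]
offset [ -86.3 -278.   334.6] dist 443.5 rot [ 0.   -0.    0.07] ang 0.1
offset [ -86.3 -278.   334.6] dist 443.5 rot [9.e+01 6.e-02 6.e-02] ang 90.0
offset [ -86.3 -278.   334.6] dist 443.5 rot [-1.79e+02 -1.20e-01  0.00e+00] ang 179.0
```

Run:
```python
from h import *
s=state();Rc=Rcur(s)
for d in((0,0,0),(-19,0,0),(100,0,0),(200,0,0),(200,0,-60),(200,0,-120),(200,0,-160)): print(d,proj('wrist',s['ee_pos']+Rc@np.array(d),s).round(0))
plan([430,190,300],80,s)
```

```text
(0, 0, 0) [318. 236.]
(-19, 0, 0) [318. 249.]
(100, 0, 0) [319. 196.]
(200, 0, 0) [319. 176.]
(200, 0, -60) [319. 127.]
(200, 0, -120) [319.  77.]
(200, 0, -160) [318.  45.]
offset [ -86.3 -279.9  366.2] dist 468.9 rot [-5.   -0.    0.07] ang 5.0
```

```bash
python3 - <<'E'
from h import *
plan([445,180,270],83)
E
python3 -m handwheel '{"gripper":[0,0,0,0,0],"offset":[[-20,-24,31],[-36,-55,72],[-46,-80,105],[-56,-110,141],[-60,-140,185]],"rot":[[0,0,0],[-2,0,0],[-4,0,0],[-6,0,0],[-8,0,0]]}' 30
python3 - <<'E'
from h import *
show();plan([445,180,270],83)
E
```

```text
offset [ -56.3 -285.7  383.3] dist 481.3 rot [-8.   -0.01  0.07] ang 8.0
time_s: 0.57
ee_pos: [271.0, 396.4, 271.1]
ee_rot: [61.6, 89.9, 54.8]
force: [0.2, 0.7, 0.1]
gripper_width: 91.4
t 0.57 tcp [271.  396.4 271.1] yaw_y 83.16 down [ 0.001  0.001 -1.   ] F [0.2 0.7 0.1] T [-0.02 -0.01  0.02] w 91.4 q [ 54.   8.  96.   0.  77. -29.]
offset [   1.  -194.1  198.5] dist 277.7 rot [ 0.16  0.04 -0.07] ang 0.2
```

```bash
python3 -m handwheel '{"gripper":[0,0,0,0,0],"offset":[[0,-27,28],[0,-55,56],[0,-82,84],[0,-110,112],[0,-136,139]],"rot":[[0,0,0],[0,0,0],[0,0,0],[0,0,0],[0,0,0]]}'
python3 - <<'E'
from h import *
show();plan([445,180,270],83)
E
```

```text
time_s: 0.98
ee_pos: [392.5, 243.8, 270.1]
ee_rot: [-30.2, 90.0, -37.2]
force: [0.6, 1.1, -0.5]
gripper_width: 91.3
t 0.98 tcp [392.5 243.8 270.1] yaw_y 82.99 down [ 0. -0. -1.] F [ 0.6  1.1 -0.5] T [ 0.02  0.02 -0.03] w 91.3 q [ 30.   6.  98.  -0.  76. -53.]
offset [  0.1 -57.   59.9] dist 82.7 rot [-0.01  0.    0.  ] ang 0.0
```

```bash
python3 -m handwheel '{"gripper":[0,0,0,0,0],"offset":[[0,-26,27],[0,-50,52],[0,-57,60],[0,-57,60],[0,-57,60]],"rot":[[0,0,0],[0,0,0],[0,0,0],[0,0,0],[0,0,0]]}'
python3 - <<'E'
from h import *
s=state();show(s)
im=grab_frame('wrist'); crop('wrist',0,0,640,400,1.25,'w1.png',im); crop('wrist',220,110,200,150,4,'w1c.png',im)
E
```

```text
time_s: 1.4
ee_pos: [444.1, 182.0, 269.7]
ee_rot: [164.5, 89.9, 157.4]
force: [-0.6, -0.5, 0.2]
gripper_width: 91.5
t 1.4 tcp [444.1 182.  269.7] yaw_y 82.92 down [-0.001  0.001 -1.   ] F [-0.6 -0.5  0.2] T [-0.  0. -0.] w 91.5 q [ 21.   8.  96.   0.  77. -62.]
```

View pics/w1.png

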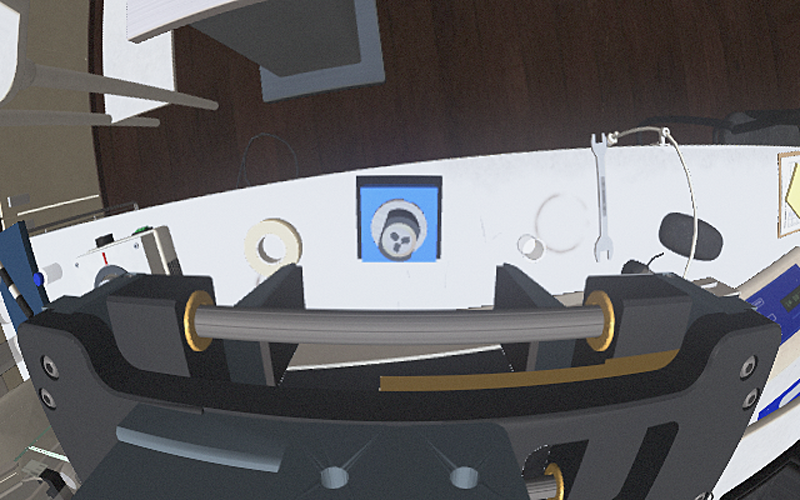

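View pics/w1c.png

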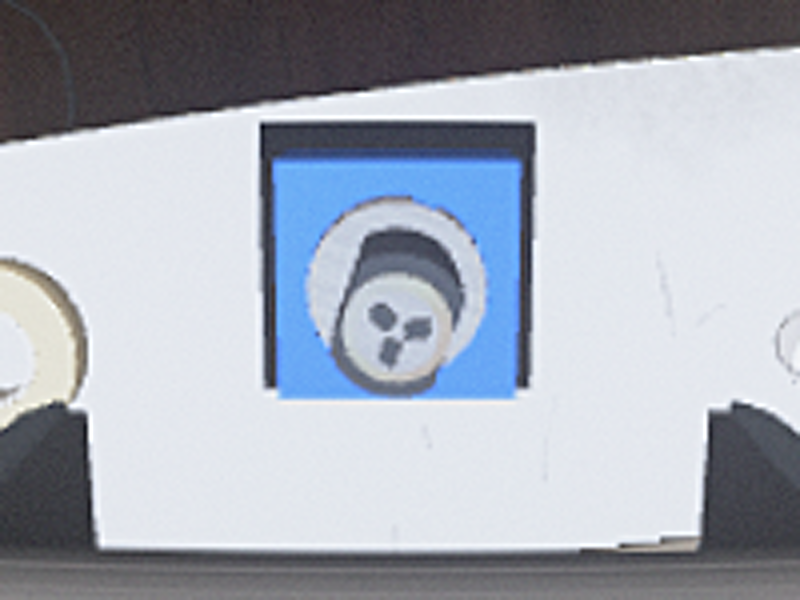

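Run:
```python
from h import *
im=cv2.imread('pics/w1.png') 
im=grab_frame('wrist'); s=state()
c=im[155:213,290:350]
c=cv2.convertScaleAbs(c,alpha=1.3,beta=20)
crop('wrist',0,0,60,58,10,'w1d.png',c)
A=lambda x,y,z:unproj('wrist',220+x/4-.4,110+y/4-.4,z,s).round(1)
print('nose',A(397,327,125),'flange',A(398,285,68))
b=[A(275,158,50),A(520,158,50),A(517,398,50),A(276,398,50)];print(b,np.mean(b,0))
```

```text
nose [449.5 182.2 125. ] flange [449.3 182.5  68. ]
[array([407.3, 148.5,  50. ]), array([416.7, 225.4,  50. ]), array([495. , 216.4,  50. ]), array([485.3, 137.7,  50. ])] [451.075 182.     50.   ]
```

View pics/w1d.png

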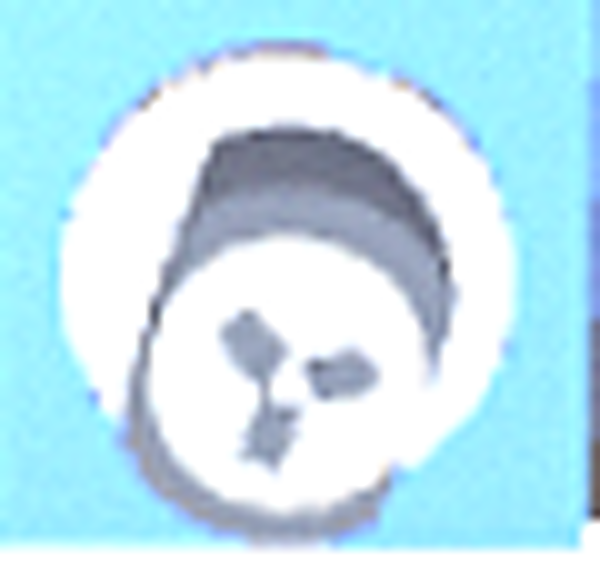

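Run:
```python
from h import *
s=state()
A=lambda x,y,z:unproj('wrist',290+x/10-.45,155+y/10-.45,z,s)
def ang(a,b): v=b-a; return np.degrees(np.arctan2(v[1],v[0])).round(1),np.linalg.norm(v).round(1)
a,b=A(125,440,116),A(380,525,116);print('top chord',a.round(1),b.round(1),ang(a,b))
a,b=A(215,140,68),A(450,270,68);print('bot chord',a.round(1),b.round(1),ang(a,b))
# model overlay for several yaw
im=grab_frame('wrist');c0=cv2.resize(im[150:216,285:355],None,fx=8,fy=8,interpolation=2)[:,:,::-1].copy()
import itertools
outs=[]
for yaw in (60,65,70):   # direction of arbor y
    c=c0.copy();C=np.array([449.5,182.3])
    y=np.array([np.cos(np.radians(yaw)),np.sin(np.radians(yaw))]);x=np.array([y[1],-y[0]])
    for z in(68,116):
        th=np.radians(np.arange(0,361,3));P=20*np.c_[np.cos(th),np.clip(np.sin(th),-.75,.75)]
        pts=[((proj('wrist',[*(C+p[0]*x+p[1]*y),z],s)-[285,150]+.44)*8).astype(int) for p in P]
        cv2.polylines(c,[np.array(pts)],True,(0,0,255) if z==116 else (0,255,0),1)
    outs.append(c)
cv2.imwrite('pics/ov.png',cv2.resize(np.hstack(outs),(800,int(800*outs[0].shape[0]/(3*outs[0].shape[1])))))
cv2.imwrite('pics/ov65.png',outs[1])
```

```text
top chord [457.2 162.9 116. ] [470.1 189.2 116. ] (np.float64(63.9), np.float64(29.3))
bot chord [433.  174.7  68. ] [452.5 201.2  68. ] (np.float64(53.7), np.float64(32.9))
```

View pics/ov65.png

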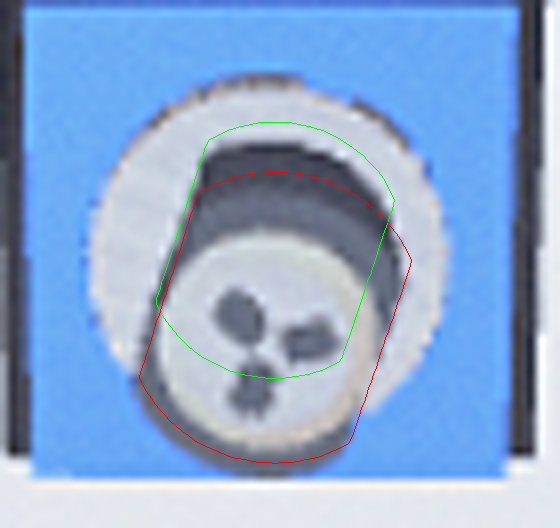

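View pics/ov.png

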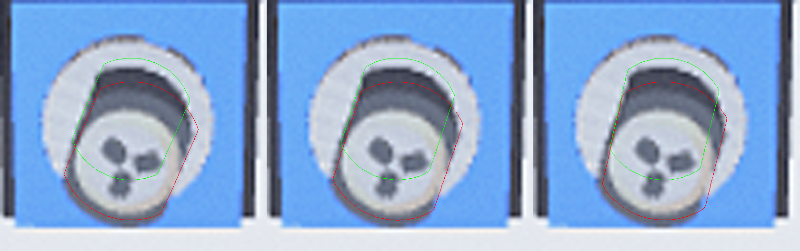

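Run:
```python
from h import *
s=state()
im=grab_frame('wrist');c0=cv2.resize(im[150:216,285:355],None,fx=8,fy=8,interpolation=2)[:,:,::-1].copy()
outs=[]
for yaw,C in ((63,(451.5,182.3)),(66,(451.5,182.3))):
    c=c0.copy();C=np.array(C)
    y=np.array([np.cos(np.radians(yaw)),np.sin(np.radians(yaw))]);x=np.array([y[1],-y[0]])
    for z,r,cl,col in((68,20,.75,(0,255,0)),(116,20,.75,(0,0,255)),(50,28,1,(0,255,255)),(68,28,1,(0,200,255)),(125,15,1,(255,0,255))):
        th=np.radians(np.arange(0,361,3));P=r*np.c_[np.cos(th),np.clip(np.sin(th),-cl,cl)]
        pts=[((proj('wrist',[*(C+p[0]*x+p[1]*y),z],s)-[285,150]+.44)*8).astype(int) for p in P]
        cv2.polylines(c,[np.array(pts)],True,col,1)
    outs.append(c[:,40:470])
cv2.imwrite('pics/ov2.png',cv2.resize(np.hstack(outs),(800,480)))
```

```text
(no output)
```

View pics/ov2.png

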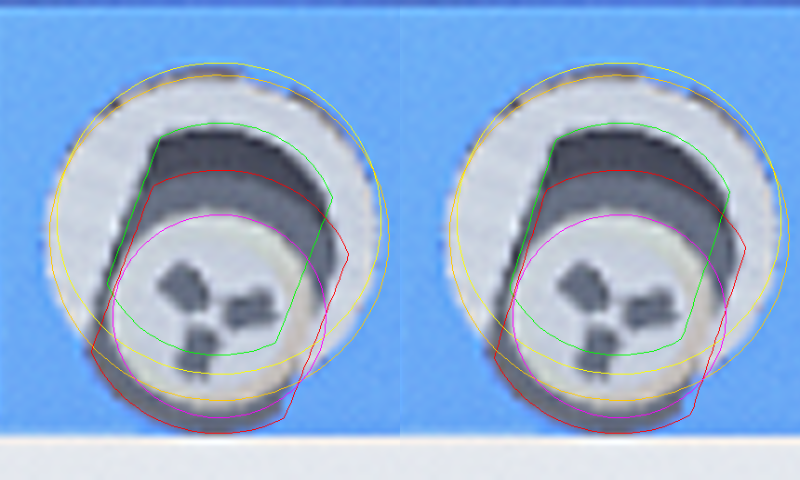

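Run:
```python
from h import *
plan([485,-179,270],66)
```

```text
offset [-1.000e-01 -3.544e+02  8.450e+01] dist 364.4 rot [ 1.711e+01 -2.000e-02 -1.000e-02] ang 17.1
```

```bash
python3 -m handwheel '{"gripper":[0,0,0,0,0],"offset":[[0,-39,10],[0,-78,19],[0,-117,28],[0,-156,37],[0,-195,46]],"rot":[[2,0,0],[4,0,0],[6,0,0],[8,0,0],[10,0,0]]}' >/dev/null
python3 - <<'E'
from h import *
show();plan([485,-179,270],66)
E
```

```text
t 2.02 tcp [466.  -17.7 270.3] yaw_y 73.05 down [ 0.001  0.    -1.   ] F [ 0.7 -0.3 -0.4] T [ 0.   -0.    0.04] w 91.1 q [ -4.   6.  97.   0.  76. -77.]
offset [   0.3 -148.7   65.2] dist 162.4 rot [ 7.05  0.03 -0.03] ang 7.1
```

```bash
python3 -m handwheel '{"gripper":[0,0,0,0,0],"offset":[[0,-38,17],[0,-76,33],[0,-114,50],[0,-149,65],[0,-149,65]],"rot":[[2,0,0],[4,0,0],[6,0,0],[7,0,0],[7,0,0]]}' >/dev/null
python3 -m handwheel '{"gripper":[0,0],"offset":[[0,0,0],[0,0,0]],"rot":[[0,0,0],[0,0,0]]}' >/dev/null
python3 - <<'E'
from h import *
s=state();show(s)
im=grab_frame('wrist'); cv2.imwrite('pics/w2raw.png',im[:,:,::-1]); np.save('w2s.npy',s,allow_pickle=True)
crop('wrist',230,95,180,140,4.4,'w2.png',im)
E
```

```text
t 2.6 tcp [ 484.8 -177.5  269.9] yaw_y 66.05 down [-0.     0.001 -1.   ] F [0.4 0.5 0.1] T [-0.   -0.04 -0.05] w 91.2 q [-21.  11.  91.   0.  77. -87.]
```

View pics/w2.png

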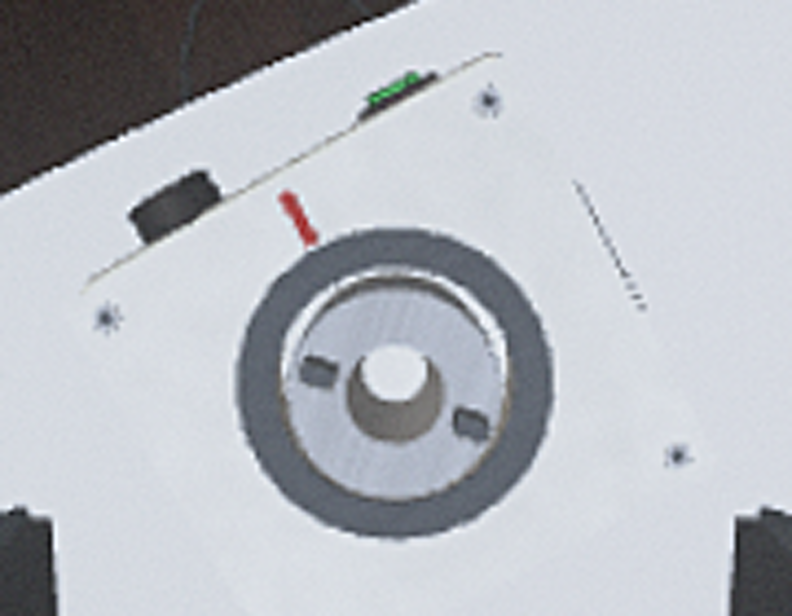

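```bash
cat > dr.py <<'E'
from h import *
s=np.load('w2s.npy',allow_pickle=True).item()
im=cv2.imread('pics/w2raw.png')
def ov(C,dyaw,dog,out,x0=282,y0=145,w=78,h=75,f=8):
    c=cv2.resize(im[y0:y0+h,x0:x0+w],None,fx=f,fy=f,interpolation=2)
    C=np.array(C)
    def pl(P,z,col):
        pts=[((proj('wrist',[*(C+p),z],s)-[x0,y0]+.44)*f).astype(int) for p in P]
        cv2.polylines(c,[np.array(pts)],True,col,1)
    th=np.radians(np.arange(0,360,5));u=np.c_[np.cos(th),np.sin(th)]
    pl(28.5*u,85,(0,255,255));pl(13.5*u,85,(0,0,255))
    d=np.array([np.cos(np.radians(dog)),np.sin(np.radians(dog))]);n=np.array([-d[1],d[0]])
    for z,col in((96,(0,255,0)),(85,(255,0,255))):
        for sg in(1,-1): pl([sg*16*d+3*n,sg*26*d+3*n,sg*26*d-3*n,sg*16*d-3*n],z,col)
    cv2.imwrite('pics/'+out,c)
E
python3 - <<'E'
from dr import *
ov((488,-177),46.9,46.9,'ovd1.png')
E
```

```text
(no output)
```

View pics/ovd1.png

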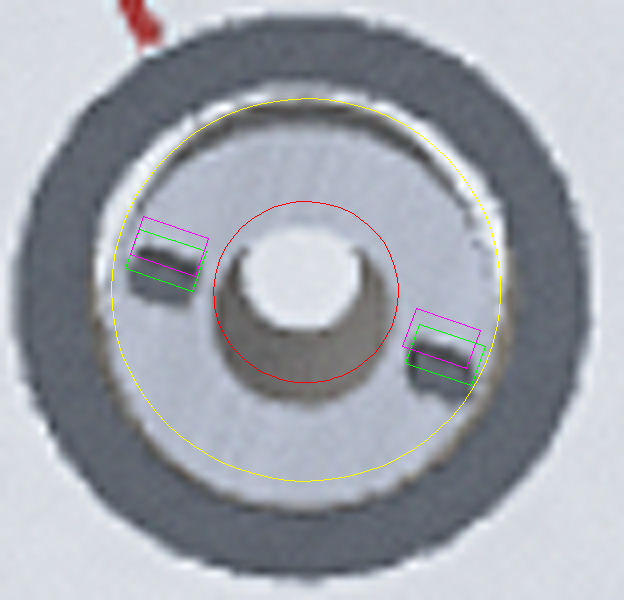

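Run:
```python
from dr import *
ov((490.6,-178.6),0,47.5,'ovd2.png')
```

```text
(no output)
```

View pics/ovd2.png

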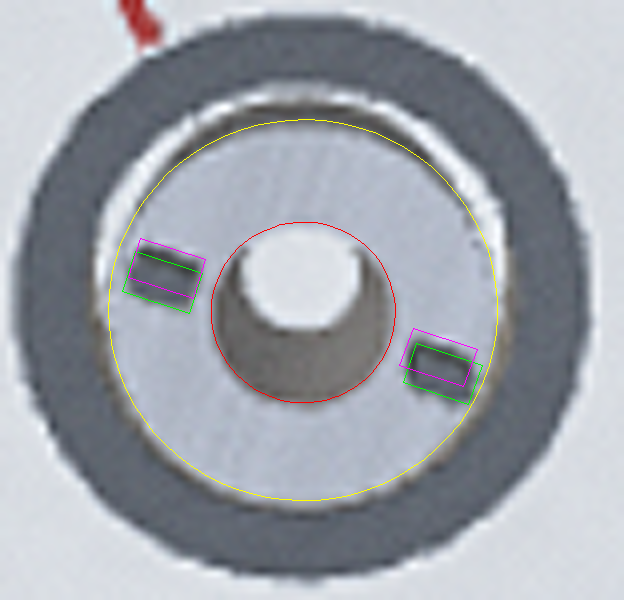

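```bash
python3 - <<'E'
from dr import *
A=lambda x,y,z:unproj('wrist',230+x/4.4-.39,95+y/4.4-.39,z,s)[:2]
a,b,c=A(487,101,72),A(106,318,72),A(678,455,72)
g=lambda v:np.degrees(np.arctan2(v[1],v[0])).round(2)
print(a.round(1),b.round(1),c.round(1),'centre',((b+c)/2).round(1),'yaw',g(a-b)-90,g(c-a))
m=A(287,193,72),A(311,243,72);print('mark',m,g(m[1]-m[0]))
d=A(319,378,95),A(471,430,95); print(g(A(471,420,96)-A(319,369,96)))
# scene cam at new pose
E
python3 - <<'E'
from h import *
plan([451.3,181.3,200],66)
E
```

```text
[ 430.1 -124.7] [ 441.  -244.2] [ 542.  -113.9] centre [ 491.5 -179. ] yaw 5.25 5.54
mark (array([ 430.93280355, -184.0011675 ]), array([ 446.01371737, -183.7321115 ])) 1.02
47.07
offset [  70.4  314.1 -175.8] dist 366.7 rot [ 0.11 -0.03 -0.04] ang 0.1
```

```bash
python3 -m handwheel '{"gripper":[0,0,0,0,0],"offset":[[0,35,-19],[0,70,-39],[0,105,-58],[5,140,-78],[15,174,-97]],"rot":[[0,0,0],[0,0,0],[0,0,0],[0,0,0],[0,0,0]]}' >/dev/null
python3 -m handwheel '{"gripper":[0,0,0,0,0],"offset":[[10,30,-18],[20,64,-37],[30,98,-56],[40,125,-70],[54,140,-79]],"rot":[[0,0,0],[0,0,0],[0,0,0],[0,0,0],[0,0,0]]}' >/dev/null
python3 - <<'E'
from h import *
show();plan([451.3,181.3,73.5],66)
E
```

```text
t 3.48 tcp [450.6 184.6 201.7] yaw_y 66.33 down [ 0.002  0.002 -1.   ] F [ 0.1  0.5 -0.3] T [-0.04 -0.   -0.03] w 91.2 q [ 21.  11. 102.   0.  67. -45.]
offset [128.1  -3.2   1.8] dist 128.2 rot [ 0.33  0.06 -0.18] ang 0.4
```

```bash
python3 -m handwheel '{"gripper":[0,0,0,0],"offset":[[20,0,0],[45,0,0],[60,0,0],[60,0,0]],"rot":[[0,0,0],[0,0,0],[0,0,0],[0,0,0]]}' >/dev/null
python3 - <<'E'
from h import *
s=state();show(s);plan([451.3,181.3,73.5],66)
crop('wrist',220,130,200,150,4,'w3.png')
E
```

```text
t 3.82 tcp [448.3 180.6 138.4] yaw_y 66.2 down [-0.006 -0.002 -1.   ] F [-0.4 -0.1  0.3] T [-0.02  0.05  0.01] w 91.3 q [ 21.  14. 108.   0.  59. -46.]
offset [64.9  2.1  2.8] dist 65.0 rot [ 0.2  -0.29  0.26] ang 0.4
```

View pics/w3.png

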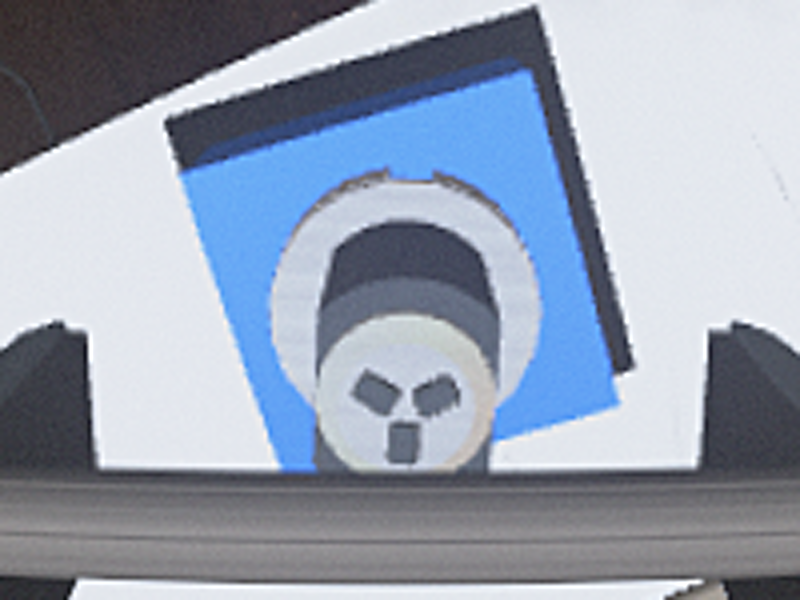

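Run:
```python
from h import *
s=state();show(s)
A=lambda x,y,z:unproj('wrist',220+x/4-.4,130+y/4-.4,z,s)
print('nose',A(404,396,125).round(1))
a,b=A(330,300,68),A(0,0,68)
print('slot front rim',A(410,175,50).round(1)) 
print('nose L/R',A(316,396,123).round(1),A(496,396,123).round(1))
plan([451,181.5,73.5],66,s)
```

```text
t 3.87 tcp [449.8 180.8 140.2] yaw_y 66.17 down [-0.003 -0.001 -1.   ] F [ 0.6 -0.3  0.4] T [0.02 0.03 0.03] w 91.6 q [ 21.  14. 107.   0.  59. -46.]
nose [450.9 182.  125. ]
slot front rim [430.4 192.7  50. ]
nose L/R [445.9 168.8 123. ] [457.6 195.3 123. ]
offset [66.7  1.3  1. ] dist 66.7 rot [ 0.17 -0.15  0.12] ang 0.2
```

```bash
python3 -m handwheel '{"gripper":[0,0,0,0,0],"offset":[[15,1.2,1],[33,1.2,1],[50,1.2,1],[62,1.2,1],[66,1.2,1]],"rot":[[0,0,0],[0,0,0],[0,0,0],[0,0,0],[0,0,0]]}'
python3 -m handwheel '{"gripper":[0,0],"offset":[[0,0,0],[0,0,0]],"rot":[[0,0,0],[0,0,0]]}' >/dev/null
python3 - <<'E'
from h import *
show();plan([451,181.7,73.5],66)
E
```

```text
time_s: 4.28
ee_pos: [452.8, 181.0, 75.0]
ee_rot: [-164.6, 90.0, 171.4]
force: [-0.5, 0.5, 0.7]
gripper_width: 91.3
t 4.45 tcp [454.  181.1  76.3] yaw_y 66.04 down [ 0.002  0.001 -1.   ] F [-0.5  0.  -0.8] T [-0.08  0.04  0.04] w 91.0 q [ 20.  18. 112.   0.  49. -46.]
offset [ 2.8 -0.7 -3. ] dist 4.2 rot [ 0.04  0.09 -0.1 ] ang 0.1
```

```bash
python3 -m handwheel '{"gripper":[0,0.3,0.5,0.6,0.7],"offset":[[2,-0.5,-2],[2.5,-0.5,-2.5],[2.5,-0.5,-2.5],[2.5,-0.5,-2.5],[2.5,-0.5,-2.5]],"rot":[[0,0,0],[0,0,0],[0,0,0],[0,0,0],[0,0,0]]}' 20
python3 - <<'E'
from h import *
show();plan([451,181.7,73.5],66)
E
```

```text
time_s: 4.87
ee_pos: [450.9, 181.0, 72.9]
ee_rot: [51.5, 90.0, 27.5]
force: [0.7, -0.2, -0.2]
gripper_width: 67.7
t 4.87 tcp [450.9 181.   72.9] yaw_y 66.0 down [ 0.001  0.    -1.   ] F [ 0.7 -0.2 -0.2] T [-0.01  0.02 -0.05] w 67.7 q [ 21.  18. 113.   0.  49. -45.]
offset [-0.6  0.6 -0.2] dist 0.9 rot [-0.    0.02 -0.03] ang 0.0
```

```bash
for i in 1 2 3; do python3 -m handwheel '{"gripper":[1,1,1,1],"offset":[[0,0,0],[0,0,0],[0,0,0],[0,0,0]],"rot":[[0,0,0],[0,0,0],[0,0,0],[0,0,0]]}' 30|tail -2
python3 - <<'E'
from h import *
show()
E
done
```

```text
force: [-0.5, 0.1, 0.4]
gripper_width: 40.7
t 5.2 tcp [450.8 181.   72.5] yaw_y 66.0 down [-0.  0. -1.] F [-0.5  0.1  0.4] T [ 0.03 -0.03  0.01] w 40.7 q [ 21.  19. 113.   0.  49. -45.]
force: [0.2, -0.5, -0.9]
gripper_width: 30.5
t 5.53 tcp [450.7 180.9  72.5] yaw_y 66.01 down [-0. -0. -1.] F [ 0.2 -0.5 -0.9] T [-0.06 -0.03 -0.03] w 30.5 q [ 21.  19. 113.  -0.  49. -45.]
force: [-0.7, -0.9, -1.3]
gripper_width: 30.4
t 5.87 tcp [450.8 180.9  72.5] yaw_y 66.0 down [-0. -0. -1.] F [-0.7 -0.9 -1.3] T [-0.14 -0.02  0.09] w 30.4 q [ 21.  19. 113.  -0.  49. -45.]
```

```bash
python3 -m handwheel '{"gripper":[1,1,1,1,1],"offset":[[-3,0,0],[-12,0,0],[-25,0,0],[-40,0,0],[-50,0,0]],"rot":[[0,0,0],[0,0,0],[0,0,0],[0,0,0],[0,0,0]]}' 30|tail -2
python3 -m handwheel '{"gripper":[1,1,1,1,1],"offset":[[-20,0,0],[-45,0,0],[-75,0,0],[-90,0,0],[-90,0,0]],"rot":[[0,0,0],[0,0,0],[0,0,0],[0,0,0],[0,0,0]]}' |tail -2
python3 - <<'E'
from h import *
show()
plan([491,-178.9,200],-43.2)
crop('wrist',220,130,200,150,4,'w4.png')
E
```

```text
force: [-0.4, -0.1, -4.2]
gripper_width: 30.4
force: [0.8, 0.9, -4.4]
gripper_width: 30.5
t 6.7 tcp [452.7 181.8 216.6] yaw_y 66.0 down [ 0.007  0.003 -1.   ] F [ 0.8  0.9 -4.4] T [ 0.02 -0.05 -0.05] w 30.5 q [ 21.  10. 101.   0.  69. -45.]
offset [  15.7 -314.   181.6] dist 363.1 rot [ 1.092e+02 -1.000e-01 -5.300e-01] ang 109.2
```

View pics/w4.png

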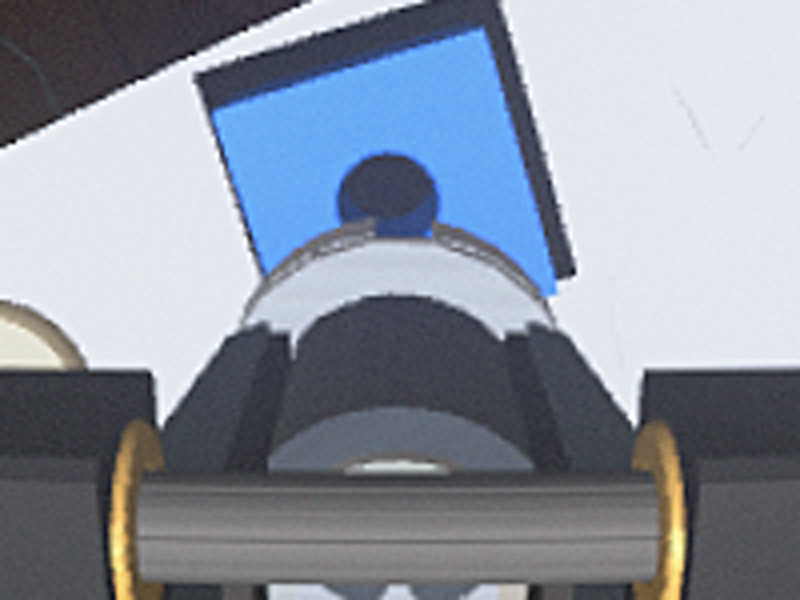

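```bash
python3 -m handwheel '{"gripper":[1,1,1,1,1],"offset":[[0,-12,8],[0,-35,22],[0,-60,36],[0,-85,50],[0,-110,64]],"rot":[[4,0,0],[11,0,0],[18,0,0],[25,0,0],[32,0,0]]}' |tail -2
python3 - <<'E'
from h import *
show()
plan([491,-178.9,200],-43.2)
E
```

```text
force: [-0.2, -0.1, -5.0]
gripper_width: 30.4
t 7.17 tcp [462.9  53.3 210.5] yaw_y 33.7 down [-0.004 -0.    -1.   ] F [-0.2 -0.1 -5. ] T [-0.11 -0.01 -0.02] w 30.4 q [  5.   9. 103.   0.  68. -29.]
offset [  10.4 -105.3  208.8] dist 234.1 rot [7.69e+01 4.00e-02 2.70e-01] ang 76.9
```

```bash
python3 -m handwheel '{"gripper":[1,1,1,1,1],"offset":[[0,-12,25],[0,-25,50],[0,-37,75],[0,-50,100],[0,-61,122]],"rot":[[7,0,0],[14,0,0],[21,0,0],[28,0,0],[35,0,0]]}' |tail -2
python3 - <<'E'
from h import *
show()
plan([491,-178.9,200],-43.2)
E
```

```text
force: [0.7, 0.8, -5.2]
gripper_width: 30.5
t 7.58 tcp [480.6 -82.3 210.4] yaw_y -1.38 down [-0.004  0.001 -1.   ] F [ 0.7  0.8 -5.2] T [-0.08 -0.    0.05] w 30.5 q [-11.  11. 101.  -0.  69. -10.]
offset [10.3 12.7 96.4] dist 97.8 rot [41.82  0.06  0.25] ang 41.8
```

```bash
python3 -m handwheel '{"gripper":[1,1,1,1,1],"offset":[[0,2,18],[0,5,37],[0,8,56],[0,10,76],[0,12,90]],"rot":[[7,0,0],[14,0,0],[21,0,0],[28,0,0],[35,0,0]]}' |tail -2
python3 -m handwheel '{"gripper":[1,1,1],"offset":[[0,0,0],[0,0,0],[0,0,0]],"rot":[[4,0,0],[7,0,0],[7,0,0]]}' |tail -2
python3 - <<'E'
from h import *
show()
plan([491,-178.9,180],-43.2)
E
```

```text
force: [0.5, 0.8, -4.5]
gripper_width: 30.7
force: [0.6, 0.1, -5.2]
gripper_width: 29.9
t 8.25 tcp [ 491.2 -170.8  210.3] yaw_y -43.09 down [-0.004  0.002 -1.   ] F [ 0.6  0.1 -5.2] T [-0.03  0.17 -0.05] w 29.9 q [-20.  14.  97.   0.  70.  23.]
offset [30.3  5.5  6. ] dist 31.3 rot [0.11 0.1  0.26] ang 0.3
```

```bash
python3 -m handwheel '{"gripper":[1,1,1,1,1],"offset":[[0,3,4],[10,5.5,6],[25,5.5,6],[35,5.5,6],[35,5.5,6]],"rot":[[0,0,0],[0,0,0],[0,0.1,0.3],[0,0.1,0.3],[0,0.1,0.3]]}' |tail -2
python3 - <<'E'
from h import *
s=state();show(s)
plan([491,-178.9,165],-43.2)
im=grab_frame('wrist');crop('wrist',220,100,200,150,4,'w5.png',im)
im=grab_frame('scene');crop('scene',330,160,90,80,7,'s5.png',im)
im=grab_frame('top');crop('top',345,150,90,80,7,'t5.png',im)
print(proj('scene',[491,-178.9,85]),proj('top',[491,-178.9,85]))
E
```

```text
force: [-0.8, 0.2, -5.4]
gripper_width: 29.7
t 8.67 tcp [ 490.3 -178.4  174.3] yaw_y -42.96 down [-0.001  0.    -1.   ] F [-0.8  0.2 -5.4] T [-0.1   0.14  0.02] w 29.7 q [-21.  15. 100.  -0.  65.  22.]
offset [ 9.3  0.9 -0.1] dist 9.4 rot [0.24 0.05 0.07] ang 0.2
[377.75314549 209.28497552] [388.89695433 193.98969434]
```

View pics/w5.png

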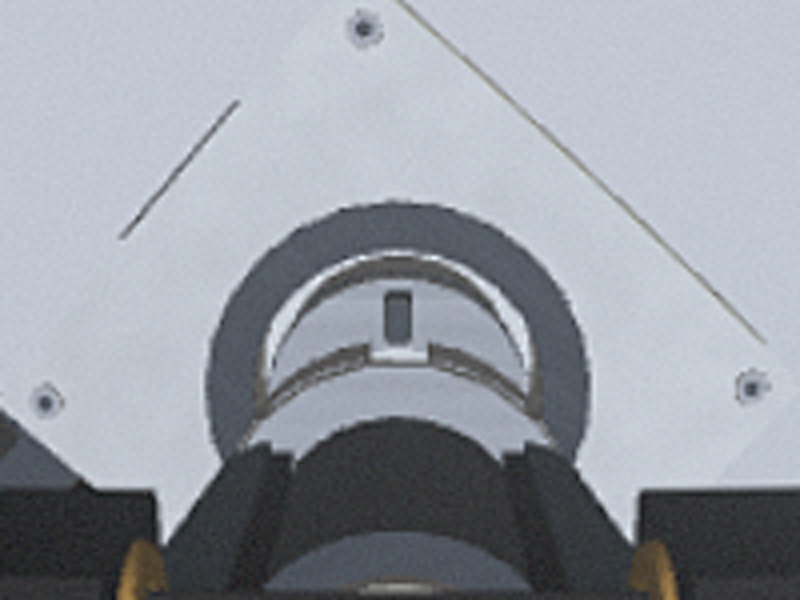

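View pics/s5.png

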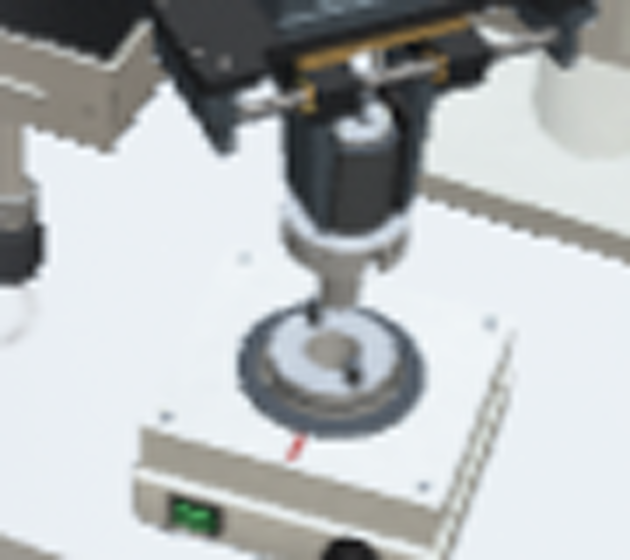

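```bash
python3 -m handwheel '{"gripper":[1,1,1,1,1],"offset":[[5,0.4,0],[15,0.5,0],[25,0.5,0],[30,0.5,0],[30,0.5,0]],"rot":[[0,0,0],[0,0,0],[0,0,0],[0,0,0],[0,0,0]]}' |tail -2
python3 - <<'E'
from h import *
s=state();show(s)
plan([491,-178.9,165],-43.2)
im=grab_frame('wrist');crop('wrist',220,100,200,150,4,'w6.png',im);show()
E
```

```text
force: [-0.3, 0.1, -5.3]
gripper_width: 29.5
t 9.23 tcp [ 491.8 -179.   145.6] yaw_y -43.0 down [ 0.001 -0.001 -1.   ] F [-0.3  0.1 -5.3] T [-0.06  0.12  0.02] w 29.5 q [-21.  17. 102.  -0.  61.  22.]
offset [-19.4  -0.6   0.4] dist 19.4 rot [ 0.2  -0.02 -0.08] ang 0.2
t 9.28 tcp [ 492.4 -179.2  146.5] yaw_y -43.0 down [ 0.003 -0.001 -1.   ] F [ 0.6  0.5 -5.3] T [-0.1   0.13 -0.02] w 29.7 q [-21.  17. 102.  -0.  61.  22.]
```

View pics/w6.png

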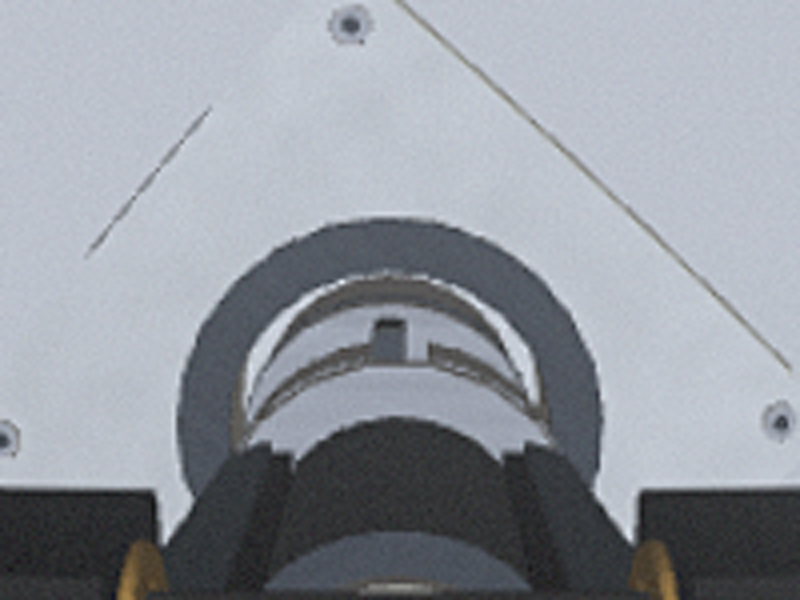

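```bash
python3 -m handwheel '{"gripper":[1,1,1],"offset":[[0,-0.8,0],[0,-0.8,0],[0,-0.8,0]],"rot":[[0,0,0],[0,0,0],[0,0,0]]}' |tail -2
python3 - <<'E'
from h import *
s=state();show(s)
plan([491,-178.9,165],-43.2)
im=grab_frame('wrist');crop('wrist',220,100,200,150,4,'w7.png',im);show()
E
```

```text
force: [-0.3, -0.3, -5.2]
gripper_width: 29.8
t 9.53 tcp [ 492.7 -179.1  148. ] yaw_y -43.0 down [ 0.006 -0.003 -1.   ] F [-0.3 -0.3 -5.2] T [-0.09  0.11  0.01] w 29.8 q [-21.  17. 102.  -0.  61.  22.]
offset [-17.   -1.3   1. ] dist 17.1 rot [ 0.2  -0.13 -0.35] ang 0.4
t 9.58 tcp [ 492.7 -179.1  148. ] yaw_y -43.0 down [ 0.006 -0.003 -1.   ] F [ 0.2 -0.6 -4. ] T [-0.07  0.09 -0.02] w 30.2 q [-21.  17. 102.  -0.  61.  22.]
```

View pics/w7.png

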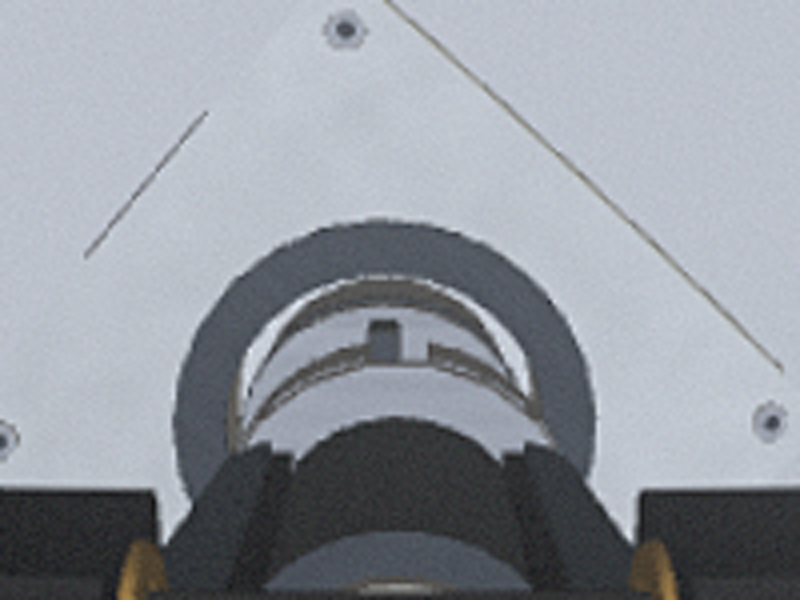

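```bash
python3 -m handwheel '{"gripper":[1,1,1,1],"offset":[[0,0,0],[0,0,0],[0,0,0],[0,0,0]],"rot":[[0,0,0],[0,0,0],[0,0,0],[0,0,0]]}' |tail -2
python3 - <<'E'
from h import *
s=state();show(s)
plan([491,-178.9,165],-43.2)
E
```

```text
force: [-0.3, -0.5, -4.4]
gripper_width: 29.6
t 9.92 tcp [ 492.5 -179.   147.6] yaw_y -43.0 down [ 0.005 -0.002 -1.   ] F [-0.3 -0.5 -4.4] T [-0.07  0.14  0.01] w 29.6 q [-21.  17. 102.  -0.  61.  22.]
offset [-17.4  -1.    0.9] dist 17.5 rot [ 0.2  -0.11 -0.3 ] ang 0.4
```

```bash
python3 -m handwheel '{"gripper":[1,1,1,1],"offset":[[1,-1,0.9],[2,-1,0.9],[2,-1,0.9],[2,-1,0.9]],"rot":[[0,-0.1,-0.3],[0,-0.1,-0.3],[0,-0.1,-0.3],[0,-0.1,-0.3]]}' |tail -2
python3 - <<'E'
from h import *
s=state();show(s)
plan([491,-178.9,165],-43.2)
im=grab_frame('wrist');crop('wrist',220,100,200,150,4,'w8.png',im);show()
crop('scene',330,160,90,80,7,'s8.png')
crop('top',345,150,90,80,7,'t8.png')
E
```

```text
force: [-0.9, -0.0, -6.0]
gripper_width: 29.8
t 10.25 tcp [ 491.  -178.9  145.4] yaw_y -43.0 down [-0.  0. -1.] F [-0.9 -0.  -6. ] T [-0.15  0.08  0.01] w 29.8 q [-21.  17. 102.   0.  61.  22.]
offset [-19.6  -0.1  -0. ] dist 19.6 rot [0.2  0.   0.02] ang 0.2
t 10.3 tcp [ 491.1 -179.   145.4] yaw_y -43.0 down [-0.  0. -1.] F [-0.1  0.1 -6.2] T [-0.12  0.1  -0.01] w 30.1 q [-21.  17. 102.   0.  61.  22.]
```

View pics/w8.png

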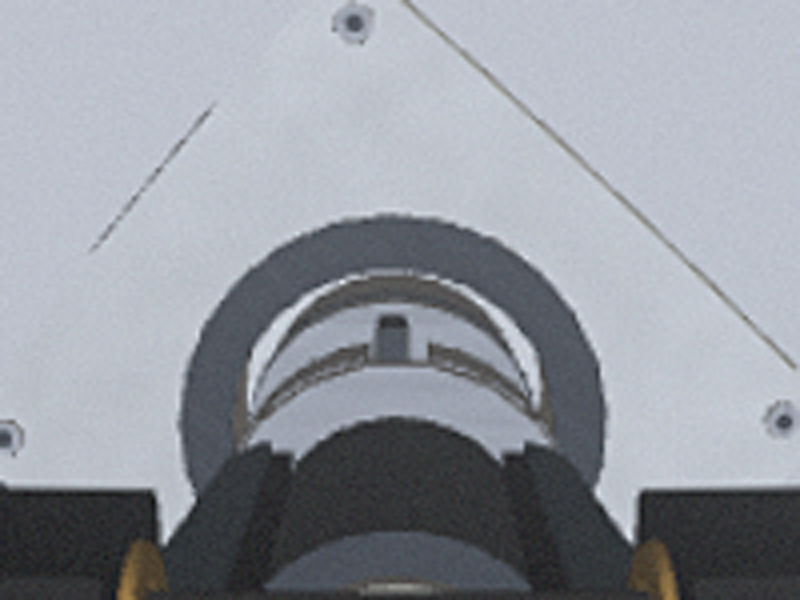

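View pics/s8.png

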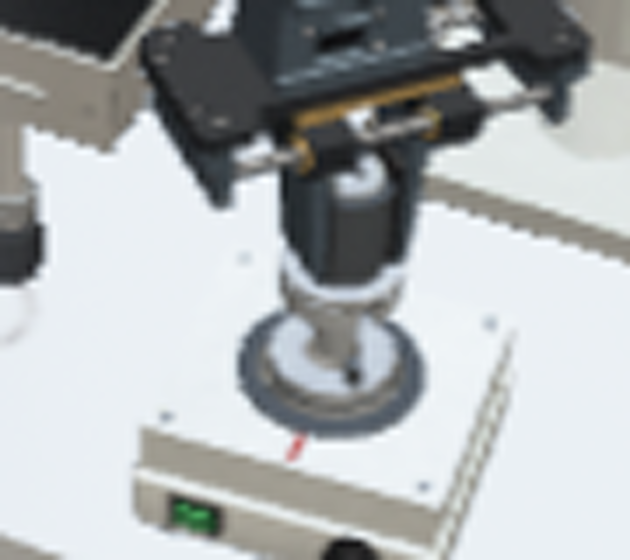

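```bash
python3 -m handwheel '{"gripper":[1,1,1,1],"offset":[[0,-0.5,0],[4,-0.5,0],[8,-0.5,0],[10,-0.5,0]],"rot":[[-1,0,0],[-1.6,0,0],[-1.6,0,0],[-1.6,0,0]]}' |tail -2
python3 - <<'E'
from h import *
s=state();show(s)
E
```

```text
force: [-0.3, -0.1, -5.1]
gripper_width: 29.9
t 10.73 tcp [ 490.3 -178.4  134.8] yaw_y -41.4 down [-0.001  0.001 -1.   ] F [-0.3 -0.1 -5.1] T [-0.09  0.16 -0.04] w 29.9 q [-21.  17. 103.   0.  59.  20.]
```

```bash
python3 -m handwheel '{"gripper":[1,1,1,1],"offset":[[3,0,0],[6,0,0],[9,0,0],[9,0,0]],"rot":[[0,0,0],[0,0,0],[0,0,0],[0,0,0]]}' |tail -2
python3 - <<'E'
from h import *
s=state();show(s)
im=grab_frame('wrist');crop('wrist',220,100,200,150,4,'w9.png',im);show()
E
```

```text
force: [0.5, 0.1, -4.9]
gripper_width: 29.9
t 11.07 tcp [ 490.3 -178.5  125.7] yaw_y -41.4 down [-0.001  0.001 -1.   ] F [ 0.5  0.1 -4.9] T [-0.1   0.13  0.  ] w 29.9 q [-21.  18. 104.   0.  58.  20.]
t 11.12 tcp [ 490.5 -178.5  126.1] yaw_y -41.4 down [-0.001  0.    -1.   ] F [-0.4 -0.2 -4.3] T [-0.11  0.08  0.  ] w 29.5 q [-21.  18. 104.   0.  58.  20.]
```

View pics/w9.png

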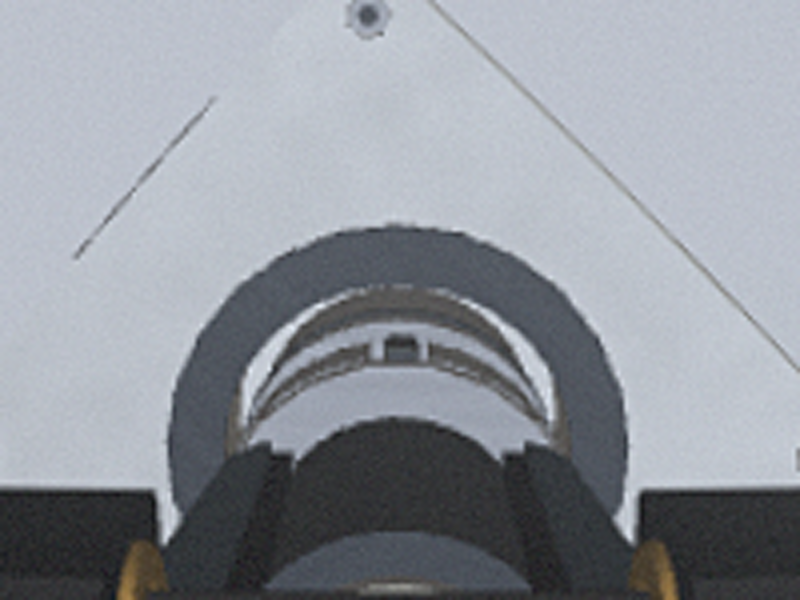

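```bash
python3 -m handwheel '{"gripper":[1,1,1,1,1],"offset":[[2,0,0],[4,0,0],[6,0,0],[8,0,0],[9,0,0]],"rot":[[0,0,0],[0,0,0],[0,0,0],[0,0,0],[0,0,0]]}' |tail -2
python3 - <<'E'
from h import *
s=state();show(s)
E
```

```text
force: [-0.2, 0.3, -4.8]
gripper_width: 30.3
t 11.53 tcp [ 490.6 -178.6  117.2] yaw_y -41.4 down [-0.  0. -1.] F [-0.2  0.3 -4.8] T [-0.1   0.16  0.01] w 30.3 q [-21.  18. 105.   0.  57.  20.]
```

```bash
python3 -m handwheel '{"gripper":[1,1,1,1],"offset":[[1.5,0,0],[3,0,0],[4,0,0],[4,0,0]],"rot":[[0,0,0],[0,0,0],[0,0,0],[0,0,0]]}' |tail -2
python3 - <<'E'
from h import *
s=state();show(s)
E
```

```text
force: [-0.1, -0.5, -4.5]
gripper_width: 30.1
t 11.87 tcp [ 490.4 -178.6  113.2] yaw_y -41.4 down [-0.001  0.    -1.   ] F [-0.1 -0.5 -4.5] T [-0.19  0.32  0.07] w 30.1 q [-21.  19. 105.  -0.  56.  20.]
```

```bash
python3 -m handwheel '{"gripper":[1,1,1,1],"offset":[[1,0,0],[2,0,0],[3,0,0],[3,0,0]],"rot":[[0,0,0],[0,0,0],[0,0,0],[0,0,0]]}' |tail -2
python3 - <<'E'
from h import *
s=state();show(s)
E
```

```text
force: [-3.3, 0.1, -4.9]
gripper_width: 30.0
t 12.2 tcp [ 490.2 -178.7  110.3] yaw_y -41.39 down [-0.001  0.    -1.   ] F [-3.3  0.1 -4.9] T [-0.32  0.72 -0.  ] w 30.0 q [-21.  19. 105.  -0.  56.  20.]
```

```bash
python3 -m handwheel '{"gripper":[1,1,1],"offset":[[0,-0.4,0.4],[0.5,-0.4,0.4],[1,-0.4,0.4]],"rot":[[0,0,0],[0,0,0],[0,0,0]]}' |tail -2
python3 - <<'E'
from h import *
s=state();show(s)
E
```

```text
force: [-2.4, -1.0, -2.6]
gripper_width: 30.0
t 12.45 tcp [ 490.1 -178.7  109.6] yaw_y -41.4 down [-0. -0. -1.] F [-2.4 -1.  -2.6] T [-0.26  0.71 -0.09] w 30.0 q [-21.  19. 105.  -0.  56.  20.]
```

```bash
python3 -m handwheel '{"gripper":[1,1,1],"offset":[[0.4,-0.3,0.3],[0.8,-0.4,0.3],[0.8,-0.4,0.3]],"rot":[[0,0,0],[0,0,0],[0,0,0]]}' |tail -2
python3 - <<'E'
from h import *
s=state();show(s)
E
python3 -m handwheel '{"gripper":[1,1,1],"offset":[[0.4,0,0],[0.8,0,0],[0.8,0,0]],"rot":[[0,0,0],[0,0,0],[0,0,0]]}' |tail -2
python3 - <<'E'
from h import *
s=state();show(s)
E
```

```text
force: [-1.3, -0.4, -3.8]
gripper_width: 29.7
t 12.7 tcp [ 489.9 -178.7  108.8] yaw_y -41.4 down [ 0.001 -0.    -1.   ] F [-1.3 -0.4 -3.8] T [-0.27  0.39  0.01] w 29.7 q [-21.  19. 106.   0.  56.  20.]
force: [-1.6, -1.1, -3.3]
gripper_width: 29.5
t 12.95 tcp [ 489.8 -178.7  108. ] yaw_y -41.39 down [ 0. -0. -1.] F [-1.6 -1.1 -3.3] T [-0.39  0.4  -0.  ] w 29.5 q [-21.  19. 106.  -0.  56.  20.]
```

```bash
python3 -m handwheel '{"gripper":[1,1,1],"offset":[[0.4,-0.1,0.1],[0.7,-0.1,0.1],[0.7,-0.1,0.1]],"rot":[[0,0,0],[0,0,0],[0,0,0]]}' |tail -2
python3 - <<'E'
from h import *
s=state();show(s)
crop('wrist',220,100,200,150,4,'w10.png');crop('scene',330,160,90,80,7,'s10.png')
E
```

```text
force: [-1.3, -0.5, -0.6]
gripper_width: 30.0
t 13.2 tcp [ 489.8 -178.8  107.6] yaw_y -41.4 down [ 0.001 -0.    -1.   ] F [-1.3 -0.5 -0.6] T [-0.29  0.47 -0.02] w 30.0 q [-21.  19. 106.   0.  55.  20.]
```

View pics/w10.png

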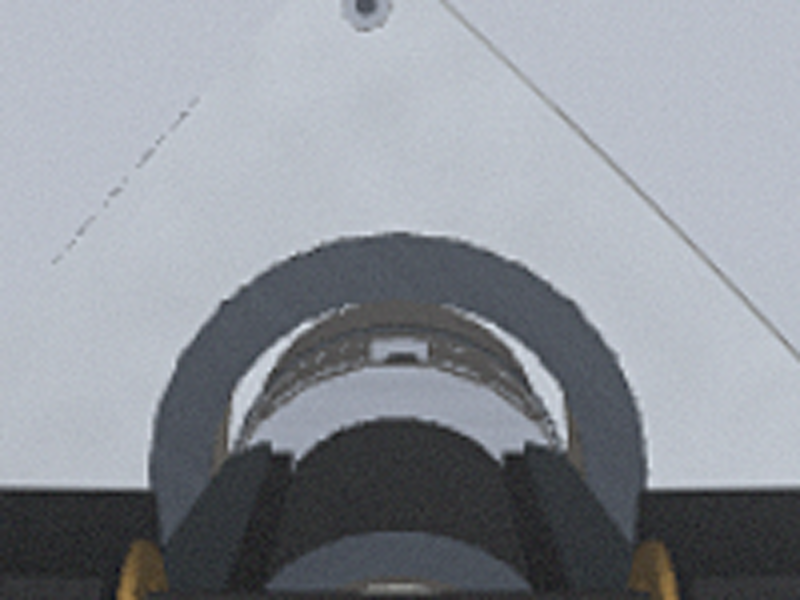

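View pics/s10.png

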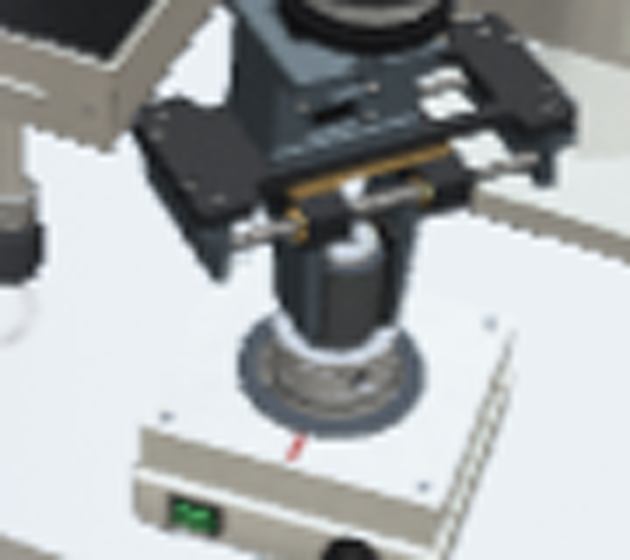

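```bash
python3 -m handwheel '{"gripper":[1,1,1],"offset":[[0.3,-0.1,0.1],[0.5,-0.1,0.1],[0.5,-0.1,0.1]],"rot":[[0,0,0],[0,0,0],[0,0,0]]}' |tail -2
python3 - <<'E'
from h import *
s=state();show(s)
E
```

```text
force: [-1.7, -0.8, 5.7]
gripper_width: 30.0
t 13.55 tcp [ 489.8 -178.8  107.5] yaw_y -41.4 down [ 0.001 -0.    -1.   ] F [-1.7 -0.8  5.7] T [-0.15  0.72 -0.05] w 30.0 q [-21.  19. 106.   0.  55.  20.]
```

```bash
python3 -m handwheel '{"gripper":[1,1,1,1,1],"offset":[[-0.3,0,0],[-0.4,0,0],[-0.4,0,0],[-0.4,0,0],[-0.4,0,0]],"rot":[[0,0,0],[2,0,0],[4,0,0],[6,0,0],[8,0,0]]}' 40 |tail -2
python3 - <<'E'
from h import *
s=state();show(s)
E
```

```text
force: [-1.7, -1.9, 3.3]
gripper_width: 29.4
t 13.97 tcp [ 489.6 -179.   107.6] yaw_y -49.45 down [ 0.001 -0.001 -1.   ] F [-1.7 -1.9  3.3] T [-0.33  0.59  0.18] w 29.4 q [-21.  19. 106.  -0.  55.  28.]
```

```bash
python3 -m handwheel '{"gripper":[1,1,1,1,1],"offset":[[0,0,0],[0,0,0],[0,0,0],[0,0,0],[0,0,0]],"rot":[[2.5,0,0],[5,0,0],[7.5,0,0],[10,0,0],[12.5,0,0]]}' |tail -2
python3 - <<'E'
from h import *
s=state();show(s)
E
```

```text
force: [-2.2, -1.6, 4.2]
gripper_width: 29.8
t 14.38 tcp [ 489.6 -179.   107.6] yaw_y -61.97 down [ 0.001 -0.001 -1.   ] F [-2.2 -1.6  4.2] T [-0.31  0.6   0.23] w 29.8 q [-21.  19. 106.  -0.  55.  41.]
```

```bash
python3 -m handwheel '{"gripper":[1,1,1,1,1],"offset":[[0,0,0],[0,0,0],[0,0,0],[0,0,0],[0,0,0]],"rot":[[2.5,0,0],[5,0,0],[7.5,0,0],[10,0,0],[12.5,0,0]]}' |tail -2
python3 - <<'E'
from h import *
s=state();show(s)
E
python3 -m handwheel '{"gripper":[1,1,1,1,1],"offset":[[0,0,0],[0,0,0],[0,0,0],[0,0,0],[0,0,0]],"rot":[[2.5,0,0],[5,0,0],[7.5,0,0],[9.5,0,0],[9.5,0,0]]}' |tail -2
python3 - <<'E'
from h import *
s=state();show(s)
im=grab_frame('wrist');cv2.imwrite('pics/w11raw.png',im[:,:,::-1]);np.save('w11s.npy',s,allow_pickle=True);crop('wrist',220,100,200,150,4,'w11.png',im)
crop('scene',330,160,90,80,7,'s11.png')
E
```

```text
force: [-1.5, -1.8, 4.2]
gripper_width: 29.9
t 14.8 tcp [ 489.6 -179.   107.5] yaw_y -74.47 down [ 0.001 -0.001 -1.   ] F [-1.5 -1.8  4.2] T [-0.29  0.66  0.19] w 29.9 q [-21.  19. 106.  -0.  55.  53.]
force: [-1.6, -2.9, 4.7]
gripper_width: 30.0
t 15.22 tcp [ 489.7 -179.   107.6] yaw_y -83.91 down [ 0.001 -0.001 -1.   ] F [-1.6 -2.9  4.7] T [-0.4   0.65 -0.01] w 30.0 q [-21.  19. 106.  -0.  55.  63.]
```

View pics/w11.png

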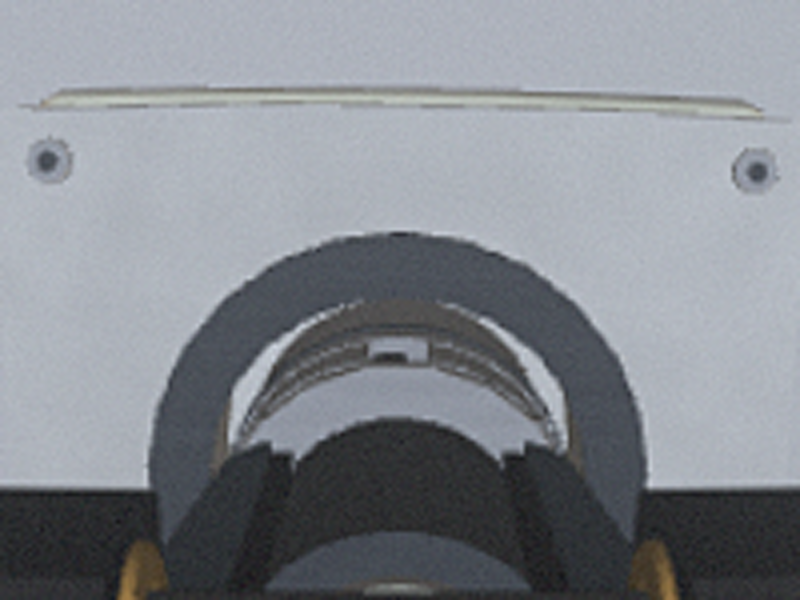

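View pics/s11.png

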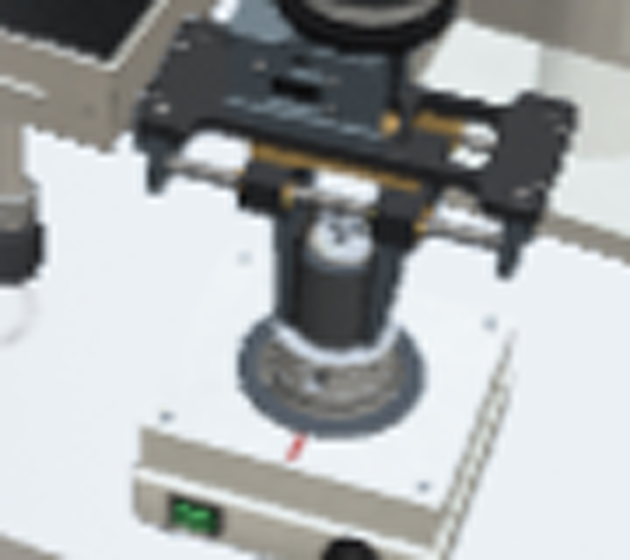

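```bash
python3 -m handwheel '{"gripper":[1,1,1,1],"offset":[[0,0,0],[-0.1,0,0],[-0.1,0,0],[-0.1,0,0]],"rot":[[0.4,0,0],[0.8,0,0],[0.8,0,0],[0.8,0,0]]}' |tail -2
python3 - <<'E'
from h import *
s=state();show(s)
im=grab_frame('wrist');crop('wrist',270,150,100,60,8,'w12.png',im)
E
```

```text
force: [-2.4, -2.1, 4.6]
gripper_width: 30.0
t 15.65 tcp [ 489.7 -179.   107.6] yaw_y -84.66 down [ 0.001 -0.001 -1.   ] F [-2.4 -2.1  4.6] T [-0.52  0.59  0.14] w 30.0 q [-21.  19. 106.  -0.  55.  63.]
```

View pics/w12.png

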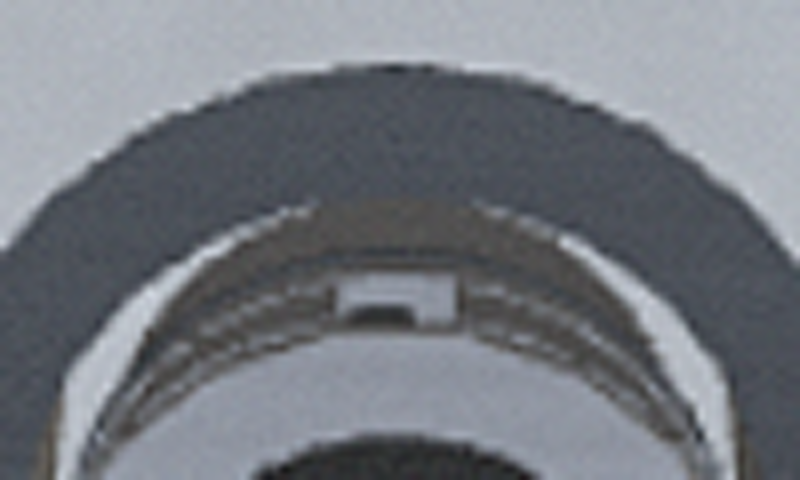

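```bash
python3 -m handwheel '{"gripper":[0.6,0.5,0.4,0.3,0.3],"offset":[[0,0,0],[0,0,0],[0,0,0],[0,0,0],[0,0,0]],"rot":[[0,0,0],[0,0,0],[0,0,0],[0,0,0],[0,0,0]]}' 20 |tail -2
python3 -m handwheel '{"gripper":[0.3,0.3,0.3],"offset":[[0,0,0],[0,0,0],[0,0,0]],"rot":[[0,0,0],[0,0,0],[0,0,0]]}' |tail -2
python3 - <<'E'
from h import *
s=state();show(s)
im=grab_frame('wrist');crop('wrist',220,100,200,150,4,'w13.png',im)
E
```

```text
force: [0.0, 0.7, 0.6]
gripper_width: 60.2
force: [-0.5, -0.1, -0.5]
gripper_width: 63.8
t 16.37 tcp [ 489.4 -178.6  107.2] yaw_y -84.7 down [ 0.  0. -1.] F [-0.5 -0.1 -0.5] T [-0.07  0.16 -0.  ] w 63.8 q [-21.  19. 106.   0.  55.  63.]
```

View pics/w13.png

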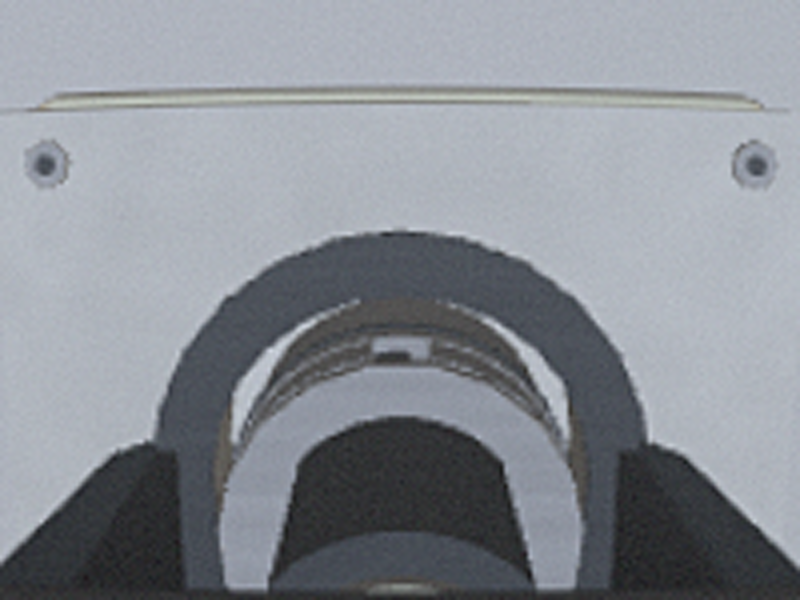

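```bash
python3 -m handwheel '{"gripper":[0.3,0.3,0.3,0.3,0.3],"offset":[[-8,0,0],[-25,0,0],[-50,0,0],[-75,0,0],[-95,0,0]],"rot":[[0,0,0],[0,0,0],[0,0,0],[0,0,0],[0,0,0]]}' |tail -2
python3 -m handwheel '{"gripper":[0.3,0.3,0.3,0.3,0.3],"offset":[[-15,0,-15],[-30,0,-30],[-40,0,-50],[-40,0,-60],[-40,0,-60]],"rot":[[0,0,0],[0,0,0],[0,0,0],[0,0,0],[0,0,0]]}' |tail -2
python3 - <<'E'
from h import *
s=state();show(s)
im=grab_frame('wrist');crop('wrist',220,100,200,180,3.3,'w14.png',im)
crop('scene',330,160,90,80,7,'s14.png');crop('top',345,150,90,80,7,'t14.png')
E
```

```text
force: [-0.0, -0.5, -0.3]
gripper_width: 63.7
force: [0.4, -0.2, -0.3]
gripper_width: 64.0
t 17.25 tcp [ 550.9 -173.   242.5] yaw_y -84.64 down [ 0.002 -0.    -1.   ] F [ 0.4 -0.2 -0.3] T [-0.03  0.17 -0.06] w 64.0 q [-19.  18.  87.   0.  76.  66.]
```

View pics/w14.png

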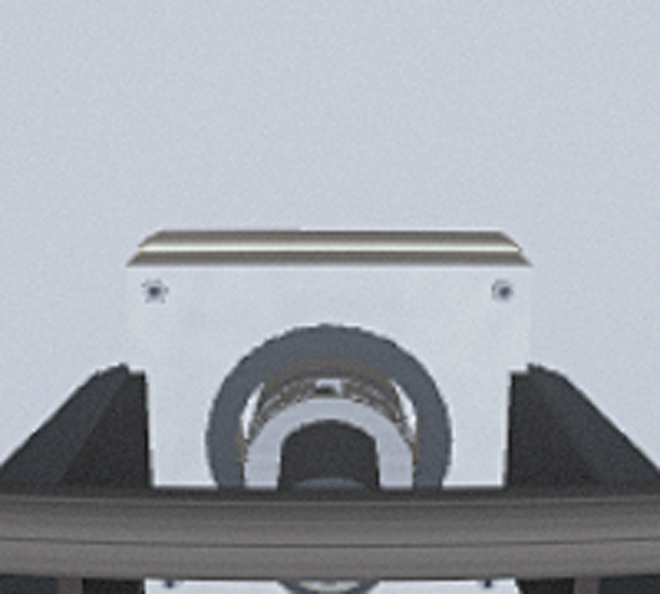

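View pics/s14.png

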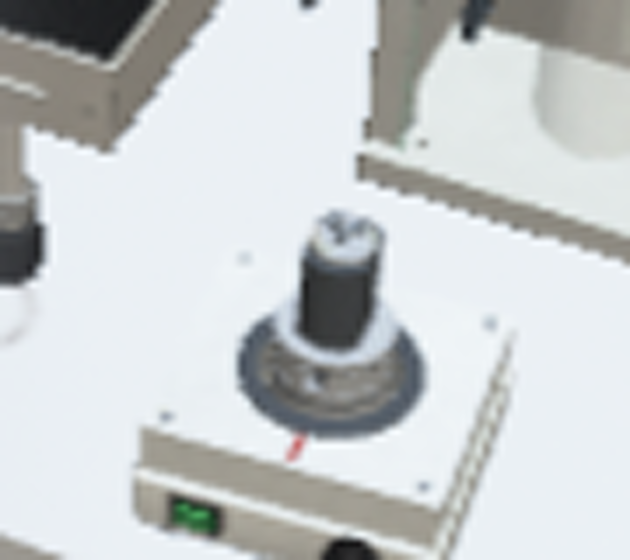

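View pics/t14.png

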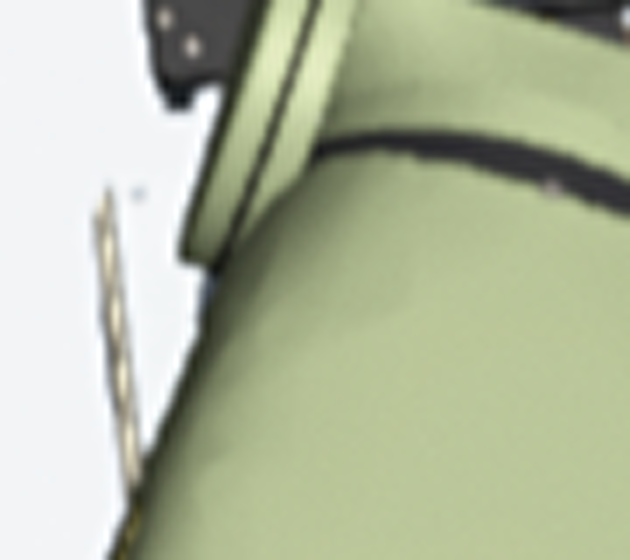

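Run:
```python
from h import *
s=state();show(s)
im=grab_frame('wrist');x0,y0,f=280,195,10
c=cv2.resize(im[y0:y0+55,x0:x0+78],None,fx=f,fy=f,interpolation=2)[:,:,::-1].copy()
cv2.imwrite('pics/w15.png',c)
c2=c.copy()
def ov(c,n,x0,y0,f,C,zs,yaw):
    C=np.array(C); th=np.radians(np.arange(0,360,4));u=np.c_[np.cos(th),np.sin(th)]
    x=np.array([np.cos(np.radians(yaw)),np.sin(np.radians(yaw))]);y=np.array([-x[1],x[0]])
    def pl(P,z,col):
        cv2.polylines(c,[np.array([((proj(n,[*(C+p),z],s)-[x0,y0]+.5)*f-.5).astype(int) for p in P])],True,col,1)
    pl(28*u,zs,(0,255,0));pl(28*u,zs+18,(0,255,255));pl(15*u,zs+75,(255,0,255));pl(28.5*u,85,(0,0,255))
    e=np.sqrt(28**2-4.5**2)
    for sg in(1,-1):
        for z0 in((zs,zs+13),):
            a=[C+sg*e*x+k*4.5*y for k in(1,-1)]
            P=[[*a[0],zs],[*a[0],zs+13],[*a[1],zs+13],[*a[1],zs]]
            cv2.polylines(c,[np.array([((proj(n,p,s)-[x0,y0]+.5)*f-.5).astype(int) for p in P])],True,(255,128,0) if sg>0 else (128,0,255),1)
ov(c2,'wrist',x0,y0,f,(490.3,-178.9),85,5.3);cv2.imwrite('pics/w15o.png',c2)
im=grab_frame('scene');x0,y0,f=360,185,16
c=cv2.resize(im[y0:y0+36,x0:x0+36],None,fx=f,fy=f,interpolation=2)[:,:,::-1].copy()
c3=c.copy();ov(c3,'scene',x0,y0,f,(490.3,-178.9),85,5.3);cv2.imwrite('pics/s15o.png',cv2.resize(np.hstack([c,c3]),(800,400)))
```

```text
t 17.4 tcp [ 547.7 -172.9  241.1] yaw_y -84.7 down [-0.003  0.001 -1.   ] F [-0.1 -0.3 -0.1] T [-0.09  0.16  0.  ] w 63.7 q [-19.  17.  87.  -0.  76.  66.]
```

View pics/w15o.png

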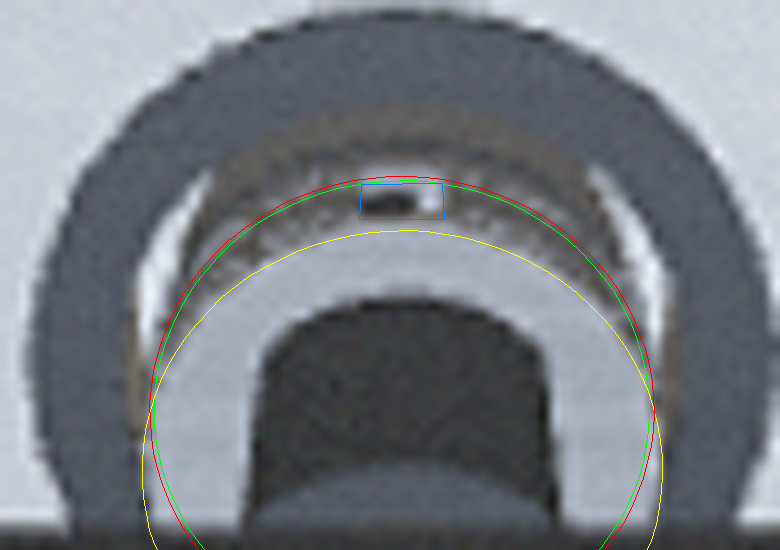

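View pics/s15o.png

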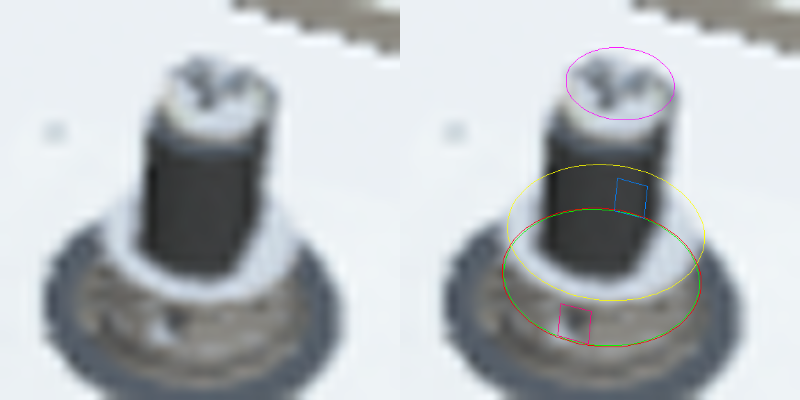

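```bash
python3 -m handwheel '{"gripper":[0.3,0.3,0.3],"offset":[[-10,0,0],[-25,0,0],[-30,0,0]],"rot":[[0,0,0],[0,0,0],[0,0,0]]}' |tail -2
python3 - <<'E'
from h import *
im=grab_frame('scene');a=cv2.imread('pics/scene0.png')[:,:,::-1]
crop('scene',180,130,280,140,2.8,'s16.png',im)
for n,(x0,y0,x1,y1) in dict(tape=(300,198,330,222),spanner=(200,160,238,195),vial=(425,240,445,262),holder=(255,195,300,215)).items():
    print(n,np.abs(im[y0:y1,x0:x1].astype(int)-a[y0:y1,x0:x1]).mean().round(2))
show()
E
```

```text
force: [0.1, -0.3, 0.0]
gripper_width: 64.1
tape 0.31
spanner 129.63
vial 0.18
holder 1.72
t 17.8 tcp [ 549.9 -173.6  275.1] yaw_y -84.72 down [ 0.004 -0.001 -1.   ] F [ 0.3 -0.   1.2] T [-0.04  0.15 -0.02] w 63.9 q [-19.  17.  83.   0.  80.  66.]
```

View pics/s16.png

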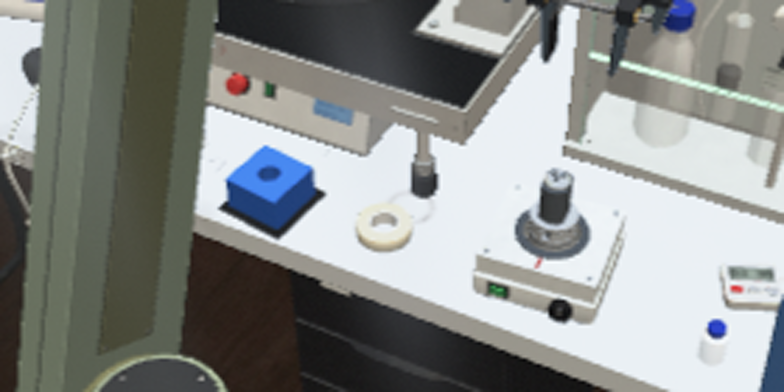

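The arbor is seated and upright, the slot faces the red mark, and the holder, tape and vial look the same as before. The arm hides the spanner in this view, but the gripper never went near it.

```bash
python3 -m handwheel '{"gripper":[0.3,0.3,0.3],"offset":[[0,0,0],[0,0,0],[0,0,0]],"rot":[[0,0,0],[0,0,0],[0,0,0]]}' |tail -2
python3 -c "
from workcell import *
s=state();print(s['time_s'],s['force'].round(1));print(job_done())"
```

```text
force: [-0.3, -0.4, 0.3]
gripper_width: 63.9
18.05 [-0.3 -0.4  0.3]
the job is handed in; nothing more can be done
None
```

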